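Reload the chromatography sample bay and engage its drive lever

ROBOT

A 6-joint arm with a two-finger parallel gripper is mounted at the origin on the work surface. World frame = base frame: x ahead of the robot, y to its left, z up, the work surface at z = 0. Lengths are in m, angles in rad, forces in N, time in s.
With the tool pointing down it reaches from about 0.425 to 0.925 m from the base axis. Payload 12.5 kg.
Tool frame: the origin (TCP) lies on the centre line of the jaws, within the pads' length; the fingertips stand 11 mm ahead of it and the grasp point (between the pads) lies 8 mm behind it (tip_reach is the z of the fingertips in the tool frame, in m); z points along the fingers, x is the direction in which the jaws open and shut, and the axes are right-handed (so a half turn about z gives the same grasp; the last joint's range is limited). The gripper opens to 85 mm and grips with 20 to 120 N. Pads are 22 mm wide; open, the fingers measure 114 mm over their backs; the gripper's body (76 mm by 85 mm) begins 54 mm behind the grasp point. The pads swing forward as they close: fully open they stand 13 mm farther back than shut.
Start: joints at [1.185, 0.491, 1.559, -0, 1.092, -0.106], TCP at [0.173, 0.601, 0.242] pointing down, gripper open.
Joint ranges: [-3.1, 3.1], [-0.84, 2.19], [0.05, 2.79], [-1.13, 4.28], [0.06, 2.93], [-2.69, 2.69]. Speed limits (rad/s): [2.22, 2.22, 2.79, 3.14, 3.14, 3.14].

INTERFACE

Orientations are given as a rotation vector (axis times angle).
In Python, from station import observe, read_camera, close_job, search_frame, trace, tip_reach gives the robot as it stands.
- The arm moves only by the tool play_rows, never from a script. Its argument "deltas" is a list of rows, each a list of 7 numbers: the gripper's target within -1 to 1 (fully open at 1, half-way at 0, shut at -1), then the shift along the tool's x, y, z in units of 25 mm (1.0 is 25 mm), then the turn, a rotation vector about the tool's x, y, z in units of 5 degrees (1.0 is 5 degrees). A call has 1 to 12 rows; each row is the pose to reach, as a shift and turn from the pose commanded when the call began, along the tool's axes at that moment; what a row does not reach only later rows make up. A row lasts 1/10 s, in which the tool goes at most 50 mm and 8.59 degrees, less where a joint would pass 70% of its speed; a pose out of reach is approached as far as the arm can. A call with a gripper value outside its range is refused whole. The fingers move at their own pace and stop on an object; the grip force is fixed at half the most. Time passes only in rows, so rows that repeat a pose let the fingers close. It gives the time, the measured TCP pose, the force and the opening at its end, in the units of the state.
- observe(): the state, without advancing time (a new reading comes with each control period).
- read_camera(name): name is "side" or "top" or "wrist"; returns a dict with "frame" (384x512x3 uint8, red, green, blue), "K" (3x3 intrinsics, pixels), "D" ([k1, k2, p1, p2, k3] as OpenCV has them; the pictures are not rectified), "view" (4x4, takes a point from world to camera coordinates); the wrist camera has in their place "mount" (4x4, takes a point from camera to tool coordinates, whose origin is the TCP and whose axes are the tool frame's). Camera axes: x right, y up, looking along -z (the intrinsics and any distortion apply to the point x, -y, -z); pixel columns grow to the right and rows downward; lengths in m; the calibration is good to about 2 mm. A picture is of the moment at which its call begins: read the wrist's pose just before it. There is no depth.
- close_job(): hands the job in, once; it reports no verdict.
Trained networks look in a picture, given as the dict that the camera call returned (one of the last four; its "shot" number tells which), for a name from the list of things; names that differ only in an ending like _2 or _b are one class to them, and where a whole thing is asked for, a point or a joint stands for the part that bears it (a point fixed in the world has none). Each returns a list of dicts, best first, with "conf" (0 to 1); they miss things now and then, are a little off and sometimes report something else, mostly with a low value. They report only what shows in the picture. A call takes as long as a camera call. They do not tell look-alikes from the thing itself.
- search_frame(picture, label): "position" ([x, y, z] in m, in world coordinates, good to about 4 mm: the middle of the surface that is visible of it).
- trace(picture, label): "mask" (384x512 bool, what is visible of it).
The state is a dict: "time_s": time; "qpos": joint angles; "qvel": joint speeds; "joint_torque": joint torques, N m; "eef_pos": TCP position; "ee_rot": TCP orientation; "contact_force": force on the tool from outside, world axes, zero at the start; "wrist_torque": the same for the moment, N m; "grip_width": opening from 0.0 (shut) to 1.0 (fully open).
Only numpy, scipy, OpenCV 4.12 (cv2) and the standard library are available. Lean on these libraries where they do the work, as an engineer would, in place of code of your own. Each camera call takes 0.05 s, during which the arm holds its last target. There are 200 camera calls.

TASK

Reload the sample bay: take the slim used bottles (two or three) out of the pulled-out tray and stand them on the rimmed shelf on top of the bay, and stand every new jar from the mat upright in the tray, one to a place. Push the tray fully home, and only then lift the lockout collar on the drive lever, push the lever through the gate to its far stop, and let the collar drop back down. Leave the other things on the bench where they are.

Things in the scene. Friction and masses are not known exactly. Their poses are not given: they have to be found in the camera images.
- tray (a joint): how far the sample tray is drawn out of the bay towards the robot, m: 0 = fully home against its stop, 0.11 = fully out. It slides along the bay's x axis with about 1.5 N of friction and stays where it is left.
- tray_mid (a point): centre of the sliding sample tray, on the upper face of its floor, in the middle of its row of four square places (13 mm above the bench); x points into the bay (the way the tray goes home), y along the row, z up. Aluminium, 58 mm deep, 224 mm wide; places 50 x 50 mm inside at y = -81, -27, 27 and 81 mm; the walls between and around them are 4 mm thick and stand 16 mm above the floor. Each place holds one jar.
- slot0 (a point): floor centre of the tray's place 1 (y = -81 mm from tray_mid)
- slot1 (a point): floor centre of the tray's place 2 (y = -27 mm from tray_mid)
- slot2 (a point): floor centre of the tray's place 3 (y = 27 mm from tray_mid)
- slot3 (a point): floor centre of the tray's place 4 (y = 81 mm from tray_mid)
- tray_handle (a point): middle of the tray's pull handle: a level 10 mm thick steel bar, 90 mm long along y, on the tray's robot side, 80 mm from the middle of the row and 29 mm above the bench; 46 mm of clear space between bar and tray; with the tray home the bar stands 35 mm in front of the bay's face
- shelf_mid (a point): centre of the set-aside shelf, on the top of the bay, 86 mm above the bench: flat, inside 118 mm (x) by 208 mm (y) between rims 10 mm high. The bay is a beige box, 170 mm deep, 260 mm wide, 86 mm high, open at its front (robot side), whose front face lies 85 mm towards the robot from here; the opening is 236 mm wide and 78 mm high above the bench. Axes: x from the front to the back of the bay, y along its width, z up. The bay does not move.
- jar0_mid (a point): centre (half-way up) of a new sample jar: squat clear glass jar with a thick heavy bottom and a white cap as wide as the jar, 40 mm diameter, 52 mm tall, about 70 g; z along its axis, up when standing. Starts standing on the black rubber mat (200 x 200 x 3 mm) to the left. None if absent.
- jar1_mid (a point): centre (half-way up) of a new sample jar: squat clear glass jar with a thick heavy bottom and a white cap as wide as the jar, 40 mm diameter, 52 mm tall, about 70 g; z along its axis, up when standing. Starts standing on the black rubber mat (200 x 200 x 3 mm) to the left. None if absent.
- jar2_mid (a point): centre (half-way up) of a new sample jar: squat clear glass jar with a thick heavy bottom and a white cap as wide as the jar, 40 mm diameter, 52 mm tall, about 70 g; z along its axis, up when standing. Starts standing on the black rubber mat (200 x 200 x 3 mm) to the left. None if absent.
- jar3_mid (a point): centre (half-way up) of a new sample jar: squat clear glass jar with a thick heavy bottom and a white cap as wide as the jar, 40 mm diameter, 52 mm tall, about 70 g; z along its axis, up when standing. Starts standing on the black rubber mat (200 x 200 x 3 mm) to the left. None if absent.
- used0_mid (a point): centre (half-way up) of a used bottle: slimmer and taller than the jars, 30 mm diameter, 60 mm tall, clear glass with white cap, about 60 g; z along its axis, up when standing. Starts standing in one of the tray's places. None if absent.
- used1_mid (a point): centre (half-way up) of a used bottle: slimmer and taller than the jars, 30 mm diameter, 60 mm tall, clear glass with white cap, about 60 g; z along its axis, up when standing. Starts standing in one of the tray's places. None if absent.
- used2_mid (a point): centre (half-way up) of a used bottle: slimmer and taller than the jars, 30 mm diameter, 60 mm tall, clear glass with white cap, about 60 g; z along its axis, up when standing. Starts standing in one of the tray's places. None if absent.
- used3_mid (a point): centre (half-way up) of a used bottle: slimmer and taller than the jars, 30 mm diameter, 60 mm tall, clear glass with white cap, about 60 g; z along its axis, up when standing. Starts standing in one of the tray's places. None if absent.
- lever_pivot (a point): the lever's hinge, 30 mm above the bench inside the lever housing (beige box 130 mm (x) by 90 mm (y) by 100 mm high, fixed); x of this frame is the way the lever must be pushed, y is the hinge axis, z up. Two steel gate lugs stand on the housing top at x = -7 to 7 mm, 8 to 24 mm either side of the lever, up to 122 mm above the bench.
- lever (a joint): angle of the drive lever, rad: 0 = leaning 0.36 rad from upright towards the -x side of lever_pivot (off), 0.36 = upright, 0.72 = leaning 0.36 rad towards +x (engaged; end stop). 10 mm rod with a flat black knob (26 mm diameter) whose top is 166 mm from the pivot. About 0.2 N m of friction; it stays where it is left. With the collar down the gate lugs stop it near 0.14 rad, and from the other side near 0.58.
- collar (a joint): how far the lockout collar is raised along the lever, m: 0 = down, 0.020 = top of its travel. A spring draws it down (about 3 N at rest, 6 N at the top). Raised by 14 mm or more it clears the gate lugs.
- collar_grip (a point): grip point in the steel lockout collar, on the lever's axis, 118 mm from the pivot when the collar is down; z points along the lever, up. The collar is a plain cylinder round the lever, 30 mm diameter and 45 mm long, from 33 mm below to 12 mm above this point; the top of the lever's knob is 48 mm above it when down.
- reagent: bystander: tall glass reagent bottle, 70 mm diameter, 150 mm tall, origin at its foot
- beaker: bystander: glass beaker, 70 mm diameter, 85 mm tall, origin at its foot
- tipbox: bystander: grey pipette-tip box 50 x 70 x 45 mm, origin at its foot
Things that resemble listed ones, but are neither listed nor needed, are in the scene too. Leave any yellow look-alike of the part that bears jar3_mid alone.

How it is judged:
On the way, in this order (a step that is already met when the one before it is completed fails the run):
1. every used bottle stands on the shelf, every jar stands in a place of the tray, and the tray is fully home (x of used0_mid in the frame of shelf_mid between -0.06 and 0.06 m and y of used0_mid in the frame of shelf_mid between -0.106 and 0.106 m and z of used0_mid in the frame of shelf_mid between 0.02 and 0.04 m and angle between each of used0_mid, used1_mid, used2_mid, used3_mid, jar0_mid, jar1_mid, jar2_mid, jar3_mid's own z axis and vertical below 0.2 rad and x of used1_mid in the frame of shelf_mid between -0.06 and 0.06 m and y of used1_mid in the frame of shelf_mid between -0.106 and 0.106 m and z of used1_mid in the frame of shelf_mid between 0.02 and 0.04 m and x of used2_mid in the frame of shelf_mid between -0.06 and 0.06 m and y of used2_mid in the frame of shelf_mid between -0.106 and 0.106 m and z of used2_mid in the frame of shelf_mid between 0.02 and 0.04 m and x of used3_mid in the frame of shelf_mid between -0.06 and 0.06 m and y of used3_mid in the frame of shelf_mid between -0.106 and 0.106 m and z of used3_mid in the frame of shelf_mid between 0.02 and 0.04 m and x of jar0_mid in the frame of tray_mid between -0.02 and 0.02 m and y of jar0_mid in the frame of tray_mid between -0.112 and 0.112 m and z of jar0_mid in the frame of tray_mid between 0.017 and 0.035 m and x of jar1_mid in the frame of tray_mid between -0.02 and 0.02 m and y of jar1_mid in the frame of tray_mid between -0.112 and 0.112 m and z of jar1_mid in the frame of tray_mid between 0.017 and 0.035 m and x of jar2_mid in the frame of tray_mid between -0.02 and 0.02 m and y of jar2_mid in the frame of tray_mid between -0.112 and 0.112 m and z of jar2_mid in the frame of tray_mid between 0.017 and 0.035 m and x of jar3_mid in the frame of tray_mid between -0.02 and 0.02 m and y of jar3_mid in the frame of tray_mid between -0.112 and 0.112 m and z of jar3_mid in the frame of tray_mid between 0.017 and 0.035 m and value of joint tray below 0.008 m), for 0.2 s.
2. the collar is raised while the lever passes the gate (value of joint collar above 0.01 m and value of joint lever between 0.28 and 0.44 rad).
3. the lever is at its far stop with the collar down again (value of joint lever above 0.64 rad and value of joint collar below 0.003 m), for 0.2 s.
At the end, for the whole second after the job is handed in: Every used bottle stands upright (within 0.2 rad) on the shelf, between its rims, every new jar that is present stands upright (within 0.2 rad) on the floor of a tray place, the tray is within 8 mm of fully home, the lever is beyond 0.64 rad and the collar is within 3 mm of fully down (all of step 1 and all of step 3); the robot touches nothing.
It fails at once if the reagent is moved by more than 40 mm (distance of reagent from where it was at the start of the episode above 0.04 m).
It fails at once if the beaker is moved by more than 40 mm (distance of beaker from where it was at the start of the episode above 0.04 m).
It fails at once if the tipbox is moved by more than 40 mm (distance of tipbox from where it was at the start of the episode above 0.04 m).
It fails at once if the lever is pushed through the gate while the tray is not home (value of joint lever above 0.3 rad and value of joint tray above 0.015 m).
Of used0, used1, used2, used3 only 2 to 3 are there at a start; the rules pass over those that are not, and their reading is None.
Of jar0, jar1, jar2, jar3 only 2 to 4 are there at a start; the rules pass over those that are not, and their reading is None.
At some moment in a run one of jar0, jar1, jar2, jar3 may be knocked a few centimetres aside while the robot is not near it.
It also fails if it takes over 210 s, if anything falls off the work surface, if the arm or the gripper's body presses on something with over 40 N, if the wrist force passes 120 N, or if a joint passes its speed limit or range.

## Working session

There is one attempt and no reset: what is moved stays moved. The work goes in short steps, Python scripts to look and compute and a tool call to move; the robot and the scene stay as the last step left them, time stands still between calls to the robot, and variables do not carry over. Pictures are saved under pics/ and viewed, about 12 in all and at most 16, crops included, and the job is handed in when it is done.

Besides the shell and the picture viewer there is one more tool, called after "Call:" by a JSON object that holds its "method" and its "body", one argument or row to a line. play_rows: Moves the arm, as the interface text tells. Its arguments: {"type":"object","properties":{"deltas":{"type":"array","items":{"type":"array","items":{"type":"number"}}}},"required":["deltas"]}

```bash
ls; mkdir -p pics
cat > h.py <<'E'
import numpy as np, cv2, sys
from scipy.spatial.transform import Rotation as R
from station import *
def save(p,name,crop=None,scale=1):
    f=p["frame"][:,:,::-1]
    if crop: x0,y0,x1,y1=crop; f=f[y0:y1,x0:x1]
    if scale!=1: f=cv2.resize(f,None,fx=scale,fy=scale,interpolation=cv2.INTER_CUBIC)
    cv2.imwrite("pics/"+name,f)
def view(p,s=None):
    if "view" in p: return np.array(p["view"])
    T=np.eye(4);T[:3,:3]=R.from_rotvec(s["ee_rot"]).as_matrix();T[:3,3]=s["eef_pos"]
    return np.linalg.inv(T@np.array(p["mount"]))
def proj(p,X,s=None):
    V=view(p,s);c=(V[:3,:3]@np.atleast_2d(X).T).T+V[:3,3]
    c=c*[1,-1,-1]
    return cv2.projectPoints(c,np.zeros(3),np.zeros(3),np.array(p["K"]),np.array(p["D"],float))[0][:,0]
def ray(p,uv,z,s=None):
    V=view(p,s);n=cv2.undistortPoints(np.array(uv,float).reshape(-1,1,2),np.array(p["K"]),np.array(p["D"],float))[:,0]
    d=np.c_[n[:,0],-n[:,1],-np.ones(len(n))]@V[:3,:3]
    o=-V[:3,:3].T@V[:3,3]
    return o+d*((z-o[2])/d[:,2])[:,None]
E
python3 - <<'E'
from h import *
s=observe();print(s["eef_pos"],s["ee_rot"],s["contact_force"],s["grip_width"],tip_reach)
for c in("top","side"):
    p=read_camera(c);save(p,c+"0.png",scale=1.5)
    for l in("jar0_mid","used0_mid","collar_grip","tray_handle","tray_mid","shelf_mid","lever_pivot","reagent","beaker","tipbox"):
        print(c,l,[(np.round(d["position"],3).tolist(),round(d["conf"],2)) for d in search_frame(p,l)])
E
```

```text
pics
[0.17249709 0.60048459 0.24171071] [ 2.50898400e+00  1.88964562e+00 -1.55667006e-03] [ 0.16164111 -0.37896811 -0.31568586] 0.9998223943439618 0.011
top jar0_mid [([0.52, 0.172, 0.055], 0.54), ([0.416, 0.207, 0.058], 0.36), ([0.447, -0.338, 0.1], 0.29)]
top used0_mid [([0.51, -0.057, 0.012], 0.59), ([0.41, -0.338, 0.154], 0.58)]
top collar_grip [([0.427, -0.338, 0.151], 0.5)]
top tray_handle [([0.511, -0.055, 0.013], 0.7)]
top tray_mid [([0.513, -0.052, 0.013], 0.86)]
top shelf_mid [([0.625, -0.047, 0.086], 0.69), ([0.516, -0.052, 0.014], 0.23)]
top lever_pivot [([0.445, -0.338, 0.099], 0.76)]
top reagent [([0.687, 0.27, 0.1], 0.65), ([0.417, 0.209, 0.057], 0.17)]
top beaker [([0.624, -0.049, 0.084], 0.7), ([0.646, -0.38, 0.045], 0.58)]
top tipbox [([0.371, -0.221, 0.043], 0.69)]
side jar0_mid [([0.516, 0.169, 0.042], 0.78)]
side used0_mid [([0.518, -0.142, 0.056], 0.57)]
side collar_grip []
side tray_handle [([0.415, -0.357, 0.146], 0.75), ([0.501, -0.067, 0.023], 0.68), ([0.515, 0.166, 0.042], 0.66)]
side tray_mid [([0.506, -0.07, 0.024], 0.71), ([0.54, 0.269, 0.033], 0.52)]
side shelf_mid [([0.609, -0.069, 0.086], 0.72)]
side lever_pivot [([0.427, -0.378, 0.097], 0.84), ([0.5, -0.066, 0.018], 0.49)]
side reagent [([0.518, 0.167, 0.042], 0.74), ([0.681, 0.258, 0.077], 0.59), ([0.366, -0.234, 0.044], 0.41)]
side beaker [([0.64, -0.379, 0.053], 0.68)]
side tipbox [([0.366, -0.235, 0.045], 0.94), ([0.503, -0.071, 0.026], 0.26)]
```

View pics/top0.png

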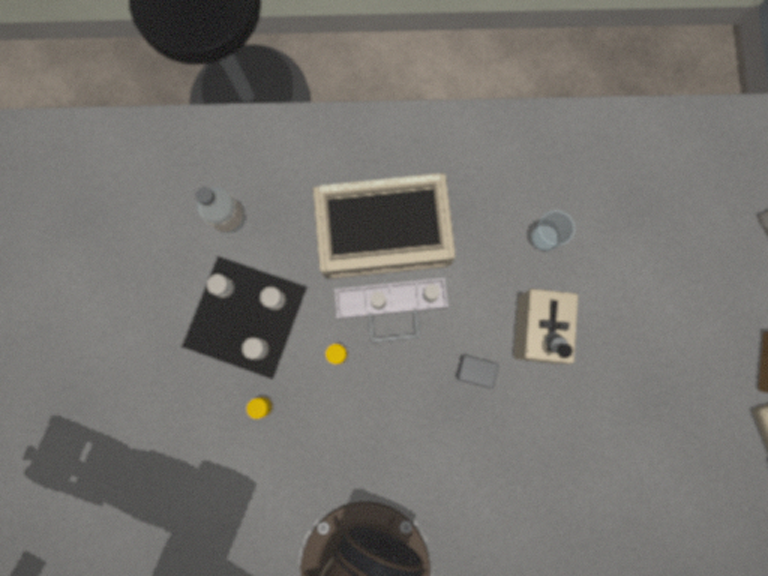

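View pics/side0.png

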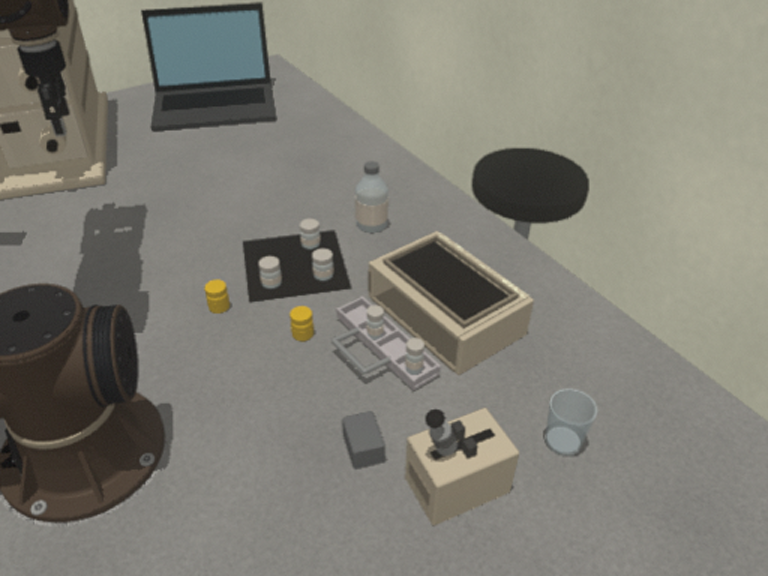

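Top view: 3 jars on the mat at (219,286), (271,298), (255,349). Yellow look-alikes at (335,353) and (257,408). Used bottles in the tray at (378,298) and (432,292), which are places 3 and 1. Lever knob at (563,350). Side view confirms white jars against yellow ones.

```bash
cat >> h.py <<'E'
def blobs(f,lo,hi,amin=20):
    m=cv2.inRange(cv2.cvtColor(f,cv2.COLOR_RGB2HSV),lo,hi)
    n,l,st,c=cv2.connectedComponentsWithStats(m)
    return [(c[i].round(1).tolist(),st[i].tolist()) for i in range(1,n) if st[i][4]>amin]
def rel(target,yaw,pitch=0.0,s=None):
    """print tool-frame delta units to reach TCP target, tool down, tool x at yaw"""
    s=s or observe();M=R.from_rotvec(s["ee_rot"])
    T=R.from_matrix(np.c_[[np.cos(yaw),np.sin(yaw),0],[np.sin(yaw),-np.cos(yaw),0],[0,0,-1]])
    d=M.inv().apply(np.array(target)-s["eef_pos"])/.025
    r=(M.inv()*T).as_rotvec(degrees=True)/5
    print("delta",d.round(2).tolist(),"turn",r.round(2).tolist())
E
python3 - <<'E'
from h import *
p=read_camera("top");np.set_printoptions(suppress=True,precision=4)
k=1/1.5
for n,uv,z in [("jars",[(219,284),(271,296),(255,348)],.055),("used",[(378,297),(432,291)],.073),("yel",[(335,353),(258,407)],.052),
 ("trayrim FL FR BR BL",[(336,318),(448,308),(446,281),(334,292)],.029),("bay top FL FR BR BL",[(321,269),(453,258),(446,176),(315,187)],.096),
 ("handle",[(374,339),(415,335)],.029),("knob",[(563,350)],.185),("housing BL BR FR FL",[(529,291),(577,293),(575,361),(526,360)],.1),("slot",[(553,302),(553,334)],.1),("lugs",[(543,324),(566,326)],.122),("tip",[(478,371)],.045)]:
    print(n,(ray(p,np.array(uv)*k,z)).round(3).tolist())
w=read_camera("wrist");print(w["K"],np.array(w["mount"]))
yaw=.1
rel([.50,.15,.30],yaw)
for d in trace(p,"tray_mid")[:1]:
    m=d["mask"].astype("uint8");c=max(cv2.findContours(m,0,2)[0],key=cv2.contourArea);b=cv2.boxPoints(cv2.minAreaRect(c));print(b,ray(p,b,.02).round(3).tolist())
E
```

```text
jars [[0.546, 0.28, 0.055], [0.521, 0.177, 0.055], [0.42, 0.206, 0.055]]
used [[0.513, -0.032, 0.073], [0.522, -0.136, 0.073]]
yel [[0.408, 0.052, 0.052], [0.308, 0.199, 0.052]]
trayrim FL FR BR BL [[0.478, 0.053, 0.029], [0.494, -0.17, 0.029], [0.548, -0.168, 0.029], [0.53, 0.057, 0.029]]
bay top FL FR BR BL [[0.565, 0.074, 0.096], [0.581, -0.175, 0.096], [0.743, -0.167, 0.096], [0.726, 0.086, 0.096]]
handle [[0.435, -0.022, 0.029], [0.442, -0.103, 0.029]]
knob [[0.403, -0.342, 0.185]]
housing BL BR FR FL [[0.515, -0.314, 0.1], [0.51, -0.402, 0.1], [0.385, -0.39, 0.1], [0.389, -0.301, 0.1]]
slot [[0.494, -0.357, 0.1], [0.435, -0.353, 0.1]]
lugs [[0.452, -0.33, 0.122], [0.448, -0.371, 0.122]]
tip [[0.37, -0.222, 0.045]]
[[284.6729   0.     250.5858]
 [  0.     284.6729 198.1961]
 [  0.       0.       1.    ]] [[ 1.      0.0005 -0.      0.0007]
 [ 0.0004 -0.9536 -0.3012 -0.0758]
 [-0.0002  0.3012 -0.9536 -0.1326]
 [ 0.      0.      0.      1.    ]]
delta [-13.71, 17.57, -2.31] turn [-0.0, -0.0, 13.65]
[[222.3883 192.2053]
 [295.7671 184.7176]
 [298.3289 209.8236]
 [224.9501 217.3112]] [[0.539, 0.059, 0.02], [0.558, -0.164, 0.02], [0.481, -0.169, 0.02], [0.463, 0.051, 0.02]]
```

Call:
{"method": "play_rows", "body": {
  "deltas": [
    [1, -17.5, 18.7, -2.3, 0, 0, 13.9],
    [1, -17.5, 18.7, -2.3, 0, 0, 13.9],
    [1, -17.5, 18.7, -2.3, 0, 0, 13.9],
    [1, -17.5, 18.7, -2.3, 0, 0, 13.9],
    [1, -17.5, 18.7, -2.3, 0, 0, 13.9],
    [1, -17.5, 18.7, -2.3, 0, 0, 13.9],
    [1, -17.5, 18.7, -2.3, 0, 0, 13.9],
    [1, -17.5, 18.7, -2.3, 0, 0, 13.9],
    [1, -17.5, 18.7, -2.3, 0, 0, 13.9],
    [1, -17.5, 18.7, -2.3, 0, 0, 13.9],
    [1, -17.5, 18.7, -2.3, 0, 0, 13.9],
    [1, -17.5, 18.7, -2.3, 0, 0, 13.9]
  ]
}}

```text
time_s: 2.45
eef_pos: [0.4799, 0.0857, 0.2965]
ee_rot: [-3.139, -0.122, -0.001]
contact_force: [1.0, 0.8, -0.4]
grip_width: 1.003
```

Call:
{"method": "play_rows", "body": {
  "deltas": [
    [1, 0, 0, 0, 0, 0, 0],
    [1, 0, 0, 0, 0, 0, 0],
    [1, 0, 0, 0, 0, 0, 0]
  ]
}}

```text
time_s: 2.75
eef_pos: [0.4787, 0.0883, 0.2959]
ee_rot: [-3.139, -0.123, 0.001]
contact_force: [-0.5, -0.0, 0.7]
grip_width: 0.996
```

Run:
```python
from h import *
s=observe();p=read_camera("wrist");print(s["eef_pos"],s["ee_rot"],s["time_s"])
save(p,"w1.png",scale=1.5)
for l in("jar0_mid","used0_mid","tray_mid","tray_handle"):
    for d in trace(p,l):
        m=d["mask"].astype("uint8");M=cv2.moments(m,True)
        if M["m00"]>0: print(l,round(d["conf"],2),M["m10"]/M["m00"],M["m01"]/M["m00"],M["m00"])
```

```text
[0.47868761 0.08830427 0.29586333] [-3.13894017e+00 -1.23029578e-01  5.86410955e-04] 2.75
jar0_mid 0.67 317.7144082332762 15.686106346483704 1166.0
jar0_mid 0.6 287.8568102444703 100.20838183934808 859.0
jar0_mid 0.31 261.9100667938931 243.82204198473283 4192.0
used0_mid 0.18 260.92965154503617 245.31996493534956 4563.0
tray_mid 0.59 261.10062472110667 244.83712628290942 4482.0
tray_handle 0.87 261.611213659437 244.34886940470696 4334.0
```

View pics/w1.png

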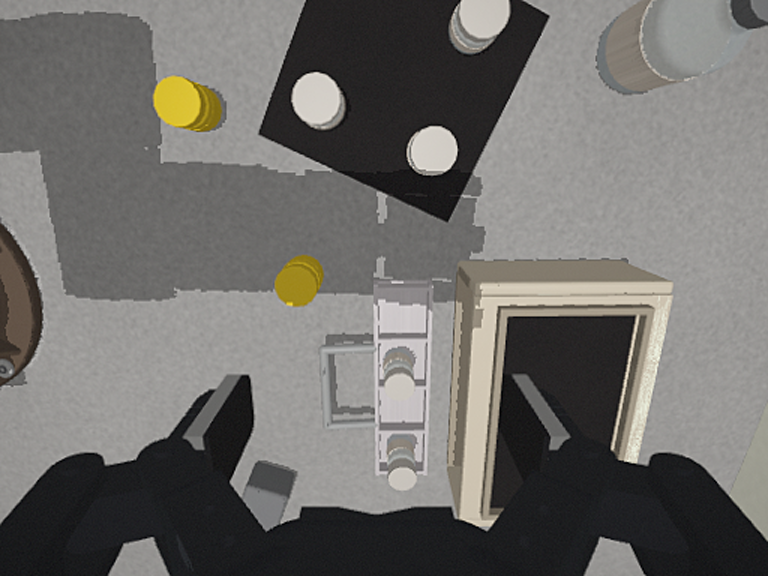

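Run:
```python
from h import *
s=observe();p=read_camera("wrist")
q=lambda uv,z: ray(p,np.array(uv)/1.5,z,s).round(3).tolist()
print("jars",q([(317,98),(484,17),(433,149)],.055))
print("used",q([(400,385),(403,478)],.073))
print("tray FL BL FR BR",q([(374,281),(433,282),(377,474),(427,474)],.029))
print("walls F: ",q([(375,334),(429,334),(376,383),(376,430)],.029))
print("handle",q([(323,340),(328,422)],.029))
print("bay rim out",q([(470,288),(674,290),(452,516)],.096),"86:",q([(470,288),(674,290)],.086))
print("shelf floor",q([(500,310),(498,510),(640,310)],.086))
g=p["frame"]
for c,st in blobs(g,(0,0,190),(180,60,255),100): print(c,st)
```

```text
jars [[0.423, 0.212, 0.055], [0.549, 0.281, 0.055], [0.521, 0.181, 0.055]]
used [[0.512, -0.03, 0.073], [0.526, -0.136, 0.073]]
tray FL BL FR BR [[0.481, 0.056, 0.029], [0.538, 0.06, 0.029], [0.502, -0.17, 0.029], [0.559, -0.165, 0.029]]
walls F:  [[0.486, 0.001, 0.029], [0.541, 0.006, 0.029], [0.492, -0.054, 0.029], [0.496, -0.111, 0.029]]
handle [[0.434, -0.009, 0.029], [0.444, -0.105, 0.029]]
bay rim out [[0.558, 0.075, 0.096], [0.728, 0.087, 0.096], [0.575, -0.158, 0.096]] 86: [[0.561, 0.072, 0.086], [0.735, 0.085, 0.086]]
shelf floor [[0.589, 0.055, 0.086], [0.624, -0.157, 0.086], [0.71, 0.065, 0.086]]
[322.1, 10.8] [306, 0, 33, 26, 702]
[210.2, 65.4] [195, 48, 31, 35, 834]
[288.5, 99.6] [272, 85, 33, 29, 745]
[383.5, 192.0] [320, 189, 128, 8, 887]
[360.5, 255.9] [306, 197, 142, 154, 3648]
[267.2, 249.1] [249, 199, 39, 118, 2454]
[416.5, 252.0] [407, 210, 19, 90, 134]
[267.4, 318.9] [259, 312, 18, 15, 219]
```

```bash
python3 -c "
from h import *
rel([.513,-.031,.13],.08)"
```

```text
delta [0.98, 4.87, 6.64] turn [-0.0, -0.0, -0.01]
```

Call:
{"method": "play_rows", "body": {
  "deltas": [
    [0.2, 1, 4.9, 5, 0, 0, 0],
    [0.2, 1, 4.9, 6.6, 0, 0, 0],
    [0.2, 1, 4.9, 6.6, 0, 0, 0],
    [0.2, 1, 4.9, 6.6, 0, 0, 0],
    [0.2, 1, 4.9, 6.6, 0, 0, 0],
    [0.2, 1, 4.9, 6.6, 0, 0, 0],
    [0.2, 1, 4.9, 6.6, 0, 0, 0]
  ]
}}

```text
time_s: 3.75
eef_pos: [0.514, -0.0317, 0.1321]
ee_rot: [3.139, 0.123, 0.002]
contact_force: [0.1, 0.2, -0.6]
grip_width: 0.604
```

Run:
```python
from h import *
s=observe();p=read_camera("wrist");print(s["eef_pos"],s["grip_width"])
save(p,"w2.png")
rel([.513,-.031,.047],.08)
```

```text
[ 0.51398863 -0.03168718  0.13210731] 0.6036024960782715
delta [-0.05, -0.03, 3.42] turn [0.0, -0.02, -0.01]
```

View pics/w2.png

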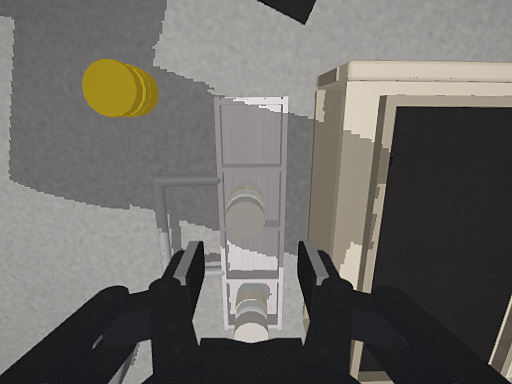

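Cap of the first bottle at (245,213), second at (251,330). Clear of the bay face (about x=315).

Run:
```python
from h import *
s=observe();p=read_camera("wrist")
print(ray(p,[(245,213),(251,331)],.073,s).round(4))
print("tray",ray(p,[(214,97),(288,96),(222,325),(283,328)],.029,s).round(4))
print("bay front top edge(L near)", ray(p,[(316,90),(308,235),(350,62)],.086,s).round(3))
```

```text
[[ 0.5111 -0.0263  0.073 ]
 [ 0.5237 -0.131   0.073 ]]
tray [[ 0.4803  0.0521  0.029 ]
 [ 0.5381  0.0574  0.029 ]
 [ 0.497  -0.1662  0.029 ]
 [ 0.5595 -0.1652  0.029 ]]
bay front top edge(L near) [[ 0.547  0.059  0.086]
 [ 0.555 -0.034  0.086]
 [ 0.565  0.076  0.086]]
```

Call:
{"method": "play_rows", "body": {
  "deltas": [
    [0.2, -0.05, -0.15, 1.5, 0, 0, 0],
    [0.2, -0.05, -0.15, 2.8, 0, 0, 0],
    [0.2, -0.05, -0.15, 3.4, 0, 0, 0],
    [0.2, -0.05, -0.15, 3.4, 0, 0, 0],
    [-0.6, -0.05, -0.15, 3.4, 0, 0, 0],
    [-0.6, -0.05, -0.15, 3.4, 0, 0, 0],
    [-0.6, -0.05, -0.15, 3.4, 0, 0, 0],
    [-0.6, -0.05, -0.15, 3.4, 0, 0, 0],
    [-0.6, -0.05, -0.15, 3.4, 0, 0, 0]
  ]
}}

```text
time_s: 4.75
eef_pos: [0.5128, -0.0286, 0.0476]
ee_rot: [3.139, 0.123, 0.004]
contact_force: [-1.2, 3.4, 7.9]
grip_width: 0.335
```

Call:
{"method": "play_rows", "body": {
  "deltas": [
    [-1, 0, 0, -1, 0, 0, 0],
    [-1, 0, 0, -2.5, 0, 0, 0],
    [-1, 0, 0, -4, 0, 0, 0],
    [-1, 0, 0, -4.6, 0, 0, 0],
    [-1, 1.8, -0.3, -4.6, 0, 0, 0],
    [-1, 3.6, -0.6, -4.6, 0, 0, 0],
    [-1, 5.4, -0.9, -4.6, 0, 0, 0],
    [-1, 5.4, -0.9, -4.6, 0, 0, 0],
    [-1, 5.4, -0.9, -4, 0, 0, 0],
    [-1, 5.4, -0.9, -3.5, 0, 0, 0],
    [-1, 5.4, -0.9, -3.2, 0, 0, 0],
    [-1, 5.4, -0.9, -3.1, 0, 0, 0]
  ]
}}

```text
time_s: 5.95
eef_pos: [0.6439, 0.0039, 0.1223]
ee_rot: [-3.139, -0.122, 0.003]
contact_force: [-0.4, 0.2, -0.7]
grip_width: 0.341
```

Call:
{"method": "play_rows", "body": {
  "deltas": [
    [-1, 0, 0, 0, 0, 0, 0],
    [-1, 0, 0, 0.05, 0, 0, 0],
    [-1, 0, 0, 0.05, 0, 0, 0]
  ]
}}

```text
time_s: 6.25
eef_pos: [0.645, 0.0041, 0.1225]
ee_rot: [3.139, 0.122, 0.001]
contact_force: [0.5, -0.4, 0.4]
grip_width: 0.336
```

Run:
```python
from h import *
s=observe();print(s["eef_pos"],s["contact_force"],s["grip_width"])
p=read_camera("side");save(p,"s1.png",(200,130,420,290),3)
```

```text
[0.64501012 0.00409476 0.12252886] [ 0.48447888 -0.4419803   0.38240294] 0.33637898988654996
```

View pics/s1.png

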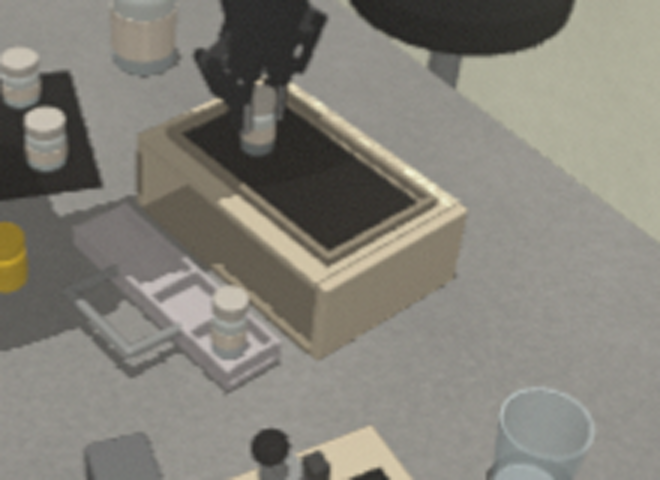

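Bottle held upright over the shelf (crop ~(258,130)). Lower and release.

Call:
{"method": "play_rows", "body": {
  "deltas": [
    [-1, 0, 0, 0.05, 0, 0, 0],
    [-1, 0, 0, 0.1, 0, 0, 0],
    [-1, 0, 0, 0.1, 0, 0, 0],
    [-0.1, 0, 0, 0.1, 0, 0, 0],
    [0.1, 0, 0, 0.1, 0, 0, 0],
    [0.1, 0, 0, 0.1, 0, 0, 0],
    [0.1, 0, 0, -1, 0, 0, 0],
    [0.1, 0, 0, -2.5, 0, 0, 0],
    [0.1, 0, 0, -3.2, 0, 0, 0],
    [0.1, 0, 0, -3.2, 0, 0, 0]
  ]
}}

```text
time_s: 7.3
eef_pos: [0.6459, 0.0041, 0.205]
ee_rot: [3.139, 0.123, 0.007]
contact_force: [1.0, -0.1, 0.2]
grip_width: 0.553
```

```bash
python3 -c "
from h import *
rel([.525,-.133,.20],.08)"
```

```text
delta [-5.25, 5.09, 0.18] turn [0.01, -0.05, -0.02]
```

Call:
{"method": "play_rows", "body": {
  "deltas": [
    [0.2, -1.8, 1.7, 0, 0, 0, 0],
    [0.2, -3.6, 3.4, 0, 0, 0, 0],
    [0.2, -5.3, 5.1, 0, 0, 0, 0],
    [0.2, -5.3, 5.1, 1, 0, 0, 0],
    [0.2, -5.3, 5.1, 2.8, 0, 0, 0],
    [0.2, -5.3, 5.1, 2.8, 0, 0, 0],
    [0.2, -5.3, 5.1, 2.8, 0, 0, 0]
  ]
}}

```text
time_s: 8.0
eef_pos: [0.5228, -0.133, 0.1319]
ee_rot: [-3.138, -0.123, 0.003]
contact_force: [1.0, 0.5, 1.3]
grip_width: 0.599
```

Run:
```python
from h import *
s=observe();p=read_camera("wrist");print(s["eef_pos"],s["grip_width"])
for c,st in blobs(p["frame"],(0,0,180),(180,40,255),100): print(c,st, ray(p,[c],.073,s).round(3))
save(p,"w3.png")
rel([.524,-.133,.047],.08)
```

```text
[ 0.522803   -0.13303142  0.13194565] 0.5985165250344476
[253.9, 24.9] [210, 0, 81, 106, 3298] [[ 0.516 -0.007  0.073]]
[365.5, 67.9] [344, 0, 45, 149, 4769] [[ 0.588 -0.026  0.073]]
[321.7, 75.6] [316, 2, 13, 121, 570] [[ 0.561 -0.032  0.073]]
[255.1, 65.2] [221, 42, 62, 61, 2697] [[ 0.519 -0.03   0.073]]
[414.2, 278.2] [336, 242, 176, 51, 2649] [[ 0.656 -0.172  0.073]]
delta [0.02, 0.0, 3.44] turn [-0.0, -0.0, -0.02]
```

View pics/w3.png

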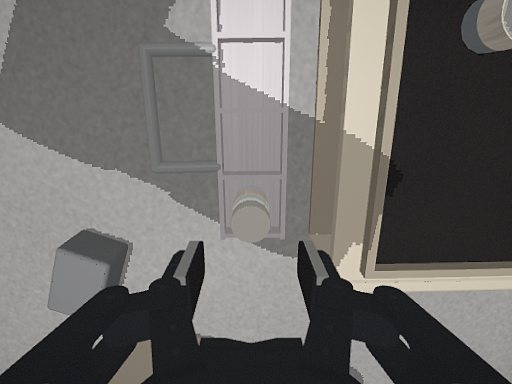

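Second bottle's cap is at (250,217), between the jaws; the first stands on the shelf at (485,28).

Call:
{"method": "play_rows", "body": {
  "deltas": [
    [0.2, 0, -0.1, 1.5, 0, 0, 0],
    [0.2, 0, -0.1, 2.8, 0, 0, 0],
    [0.2, 0, -0.1, 3.4, 0, 0, 0],
    [0.2, 0, -0.1, 3.4, 0, 0, 0],
    [-1, 0, -0.1, 3.4, 0, 0, 0],
    [-1, 0, -0.1, 3.4, 0, 0, 0],
    [-1, 0, -0.1, 3.4, 0, 0, 0],
    [-1, 0, -0.1, 3.4, 0, 0, 0],
    [-1, 0, -0.1, 3.4, 0, 0, 0]
  ]
}}

```text
time_s: 8.95
eef_pos: [0.5235, -0.1307, 0.0486]
ee_rot: [3.138, 0.123, 0.004]
contact_force: [0.8, 3.1, 6.4]
grip_width: 0.336
```

```bash
python3 -c "
from h import *
print(observe()['grip_width'])
rel([.653,-.095,.122],.08)"
```

```text
0.33587273438079324
delta [5.28, -1.02, -2.92] turn [0.01, -0.03, -0.02]
```

Call:
{"method": "play_rows", "body": {
  "deltas": [
    [-1, 0, 0, -1, 0, 0, 0],
    [-1, 0, 0, -2.5, 0, 0, 0],
    [-1, 0, 0, -4, 0, 0, 0],
    [-1, 0, 0, -4.6, 0, 0, 0],
    [-1, 1.8, -0.3, -4.6, 0, 0, 0],
    [-1, 3.6, -0.7, -4.6, 0, 0, 0],
    [-1, 5.3, -1, -4.6, 0, 0, 0],
    [-1, 5.3, -1, -4.6, 0, 0, 0],
    [-1, 5.3, -1, -4, 0, 0, 0],
    [-1, 5.3, -1, -3.5, 0, 0, 0],
    [-1, 5.3, -1, -3.2, 0, 0, 0],
    [-1, 5.3, -1, -3.0, 0, 0, 0]
  ]
}}

```text
time_s: 10.15
eef_pos: [0.6519, -0.0959, 0.1215]
ee_rot: [-3.139, -0.121, 0.002]
contact_force: [-15.4, 2.6, 46.1]
grip_width: 0.336
```

Call:
{"method": "play_rows", "body": {
  "deltas": [
    [-1, 0, 0, 0, 0, 0, 0],
    [-1, 0, 0, 0.05, 0, 0, 0],
    [-1, 0, 0, 0.05, 0, 0, 0],
    [-0.1, 0, 0, 0.05, 0, 0, 0],
    [0.1, 0, 0, 0.05, 0, 0, 0],
    [0.1, 0, 0, 0.05, 0, 0, 0],
    [0.1, 0, 0, -1, 0, 0, 0],
    [0.1, 0, 0, -2.5, 0, 0, 0],
    [0.1, 0, 0, -3.2, 0, 0, 0],
    [0.1, 0, 0, -3.2, 0, 0, 0]
  ]
}}

```text
time_s: 11.15
eef_pos: [0.6536, -0.0957, 0.2049]
ee_rot: [3.138, 0.122, 0.007]
contact_force: [-0.2, 0.5, -0.5]
grip_width: 0.548
```

Run:
```python
from h import *
rel([.524,.181,.20],.08)
p=read_camera("top")
save(p,"t1.png",(110,100,320,300),3)
for c,st in blobs(p["frame"],(0,0,150),(180,50,255),30): 
    if st[4]<500 and 100<c[0]<320 and 100<c[1]<300: print(c,st,ray(p,[c],.055).round(3),ray(p,[c],.146).round(3))
```

```text
delta [-4.31, -11.44, 0.16] turn [0.02, -0.05, -0.02]
[180.7, 198.2] [174, 191, 15, 15, 166] [[0.518 0.177 0.055]] [[0.505 0.156 0.146]]
[318.6, 247.6] [307, 239, 24, 18, 298] [[ 0.369 -0.22   0.055]] [[ 0.37  -0.206  0.146]]
```

View pics/t1.png

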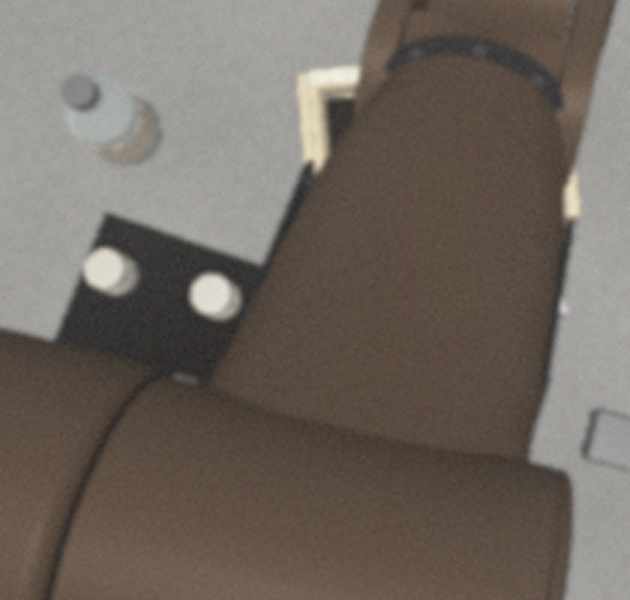

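Call:
{"method": "play_rows", "body": {
  "deltas": [
    [0.5, -4.3, -11.4, 0, 0, 0, 0],
    [0.5, -4.3, -11.4, 0, 0, 0, 0],
    [0.5, -4.3, -11.4, 0, 0, 0, 0],
    [0.5, -4.3, -11.4, 0, 0, 0, 0],
    [0.5, -4.3, -11.4, 0, 0, 0, 0],
    [0.5, -4.3, -11.4, 0, 0, 0, 0],
    [0.5, -4.3, -11.4, 0, 0, 0, 0],
    [0.5, -4.3, -11.4, 2.6, 0, 0, 0],
    [0.5, -4.3, -11.4, 2.6, 0, 0, 0],
    [0.5, -4.3, -11.4, 2.6, 0, 0, 0],
    [0.5, -4.3, -11.4, 2.6, 0, 0, 0]
  ]
}}

```text
time_s: 12.3
eef_pos: [0.5235, 0.1799, 0.1369]
ee_rot: [3.139, 0.122, -0.002]
contact_force: [0.1, -0.6, 0.6]
grip_width: 0.75
```

```bash
cat >> h.py <<'E'
def caps(p,s,z,rmm=20):
    """white round caps at height z in a wrist picture"""
    out=[]
    g=p["frame"];m=cv2.inRange(cv2.cvtColor(g,cv2.COLOR_RGB2HSV),(0,0,150),(180,60,255))
    for c in cv2.findContours(cv2.morphologyEx(m,cv2.MORPH_OPEN,np.ones((5,5))),cv2.RETR_EXTERNAL,2)[0]:
        a=cv2.contourArea(c);(x,y),r=cv2.minEnclosingCircle(c)
        if a>250 and a>.6*np.pi*r*r: out.append((round(x),round(y),round(r),ray(p,[(x,y)],z,s)[0].round(4).tolist()))
    return out
E
python3 - <<'E'
from h import *
s=observe();p=read_camera("wrist");print(s["eef_pos"],s["grip_width"])
print(caps(p,s,.055));save(p,"w4.png")
E
```

```text
[0.52353537 0.17987551 0.13689856] 0.7495407209858111
[(246, 203, 29, [0.5204, 0.1852, 0.055]), (128, 156, 34, [0.429, 0.2163, 0.055]), (293, 71, 33, [0.5462, 0.2846, 0.055])]
```

View pics/w4.png

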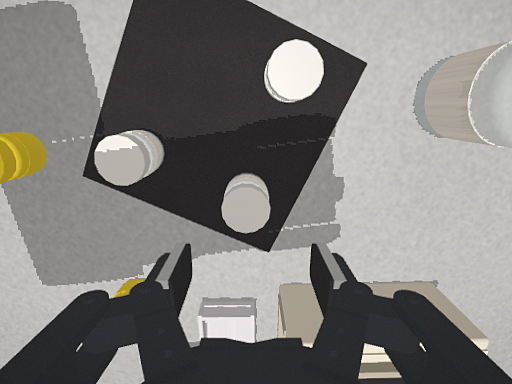

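Nearest jar's cap at (245,205), others at (123,160) and (296,68); yellow ones off at left are avoided.

Call:
{"method": "play_rows", "body": {
  "deltas": [
    [0.5, -0.1, -0.1, 1.5, 0, 0, 0],
    [0.5, -0.1, -0.1, 3.2, 0, 0, 0],
    [0.5, -0.1, -0.1, 4.1, 0, 0, 0],
    [0.5, -0.1, -0.1, 4.1, 0, 0, 0],
    [-1, -0.1, -0.1, 4.1, 0, 0, 0],
    [-1, -0.1, -0.1, 4.1, 0, 0, 0],
    [-1, -0.1, -0.1, 4.1, 0, 0, 0],
    [-1, -0.1, -0.1, 4.1, 0, 0, 0],
    [-1, -0.1, -0.1, 4.1, 0, 0, 0]
  ]
}}

```text
time_s: 13.25
eef_pos: [0.5216, 0.1827, 0.0368]
ee_rot: [-3.139, -0.123, -0.005]
contact_force: [-0.5, -0.9, 7.0]
grip_width: 0.451
```

```bash
python3 -c "
from h import *
s=observe();print(s['grip_width'],s['eef_pos'],s['contact_force'])
c=np.array([.517,-.056]);u=np.array([-np.sin(.08),np.cos(.08)])
for k in(81,27,-27,-81): print(k,(c+u*k/1000).round(4))
rel([*(c+u*.081),.09],.08)"
```

```text
0.45105289585837005 [0.52161073 0.18271328 0.03677023] [-0.5358026  -0.88366234  7.01934162]
81 [0.5105 0.0247]
27 [ 0.5148 -0.0291]
-27 [ 0.5192 -0.0829]
-81 [ 0.5235 -0.1367]
delta [-0.93, 6.26, -2.14] turn [-0.01, -0.04, -0.02]
```

Call:
{"method": "play_rows", "body": {
  "deltas": [
    [-1, 0, 0, -1, 0, 0, 0],
    [-1, 0, 0, -2.5, 0, 0, 0],
    [-1, 0, 0, -3.4, 0, 0, 0],
    [-1, -0.4, 2, -3.4, 0, 0, 0],
    [-1, -0.7, 4, -3.4, 0, 0, 0],
    [-1, -0.9, 6.3, -3.4, 0, 0, 0],
    [-1, -0.9, 6.3, -3.4, 0, 0, 0],
    [-1, -0.9, 6.3, -3.4, 0, 0, 0],
    [-1, -0.9, 6.3, -3.4, 0, 0, 0]
  ]
}}

```text
time_s: 14.15
eef_pos: [0.5107, 0.0243, 0.1204]
ee_rot: [-3.139, -0.122, -0.002]
contact_force: [0.3, -0.1, -0.1]
grip_width: 0.451
```

Run:
```python
from h import *
s=observe();p=read_camera("wrist");print(s["eef_pos"],s["grip_width"])
save(p,"w5.png",scale=1.5)
```

```text
[0.51073877 0.02431313 0.12037361] 0.45137019427305863
```

View pics/w5.png

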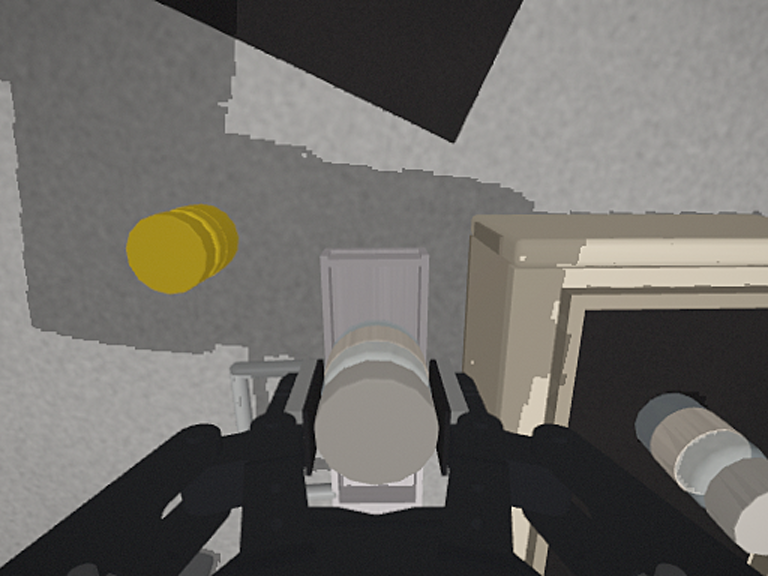

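Run:
```python
from h import *
s=observe();p=read_camera("wrist")
c=ray(p,np.array([(321,250),(428,249)])/1.5,.029,s);m=c.mean(0);print(c.round(4))
for yaw in(.07,.08,.09):
    u=np.array([-np.sin(yaw),np.cos(yaw)]);print(yaw,"center",(m[:2]-u*.112).round(4),"slot3",(m[:2]-u*.031).round(4))
# reproject expected held jar: cap edges vs position for camera bias
print(proj(p,[s["eef_pos"]-np.array([0,0,-.018])],s)*1.5)
```

```text
[[0.4804 0.0556 0.029 ]
 [0.537  0.0606 0.029 ]]
0.07 center [ 0.5166 -0.0537] slot3 [0.5109 0.0271]
0.08 center [ 0.5177 -0.0536] slot3 [0.5112 0.0272]
0.09 center [ 0.5188 -0.0535] slot3 [0.5115 0.0272]
[[371.64279218 423.31095143]]
```

Tray end corners at (321,250), (428,249); the jar's cap at (377,422) agrees with projection, so place 4 is 2.5 mm further in +y.

Call:
{"method": "play_rows", "body": {
  "deltas": [
    [-1, 0, -0.1, 1, 0, 0, 0],
    [-1, 0, -0.1, 1.8, 0, 0, 0],
    [-1, 0, -0.1, 2.4, 0, 0, 0],
    [-1, 0, -0.1, 2.7, 0, 0, 0],
    [-1, 0, -0.1, 2.85, 0, 0, 0],
    [-1, 0, -0.1, 2.85, 0, 0, 0],
    [-1, 0, -0.1, 2.85, 0, 0, 0],
    [0.2, 0, -0.1, 2.85, 0, 0, 0],
    [0.2, 0, -0.1, 2.85, 0, 0, 0],
    [0.2, 0, -0.1, 2.85, 0, 0, 0],
    [0.2, 0, -0.1, 1, 0, 0, 0],
    [0.2, 0, -0.1, -1, 0, 0, 0]
  ]
}}

```text
time_s: 15.45
eef_pos: [0.5096, 0.0262, 0.1447]
ee_rot: [-3.139, -0.122, 0.006]
contact_force: [0.5, 0.7, 1.1]
grip_width: 0.596
```

Run:
```python
from h import *
s=observe();p=read_camera("wrist");print(s["eef_pos"],s["grip_width"])
print(caps(p,s,.065));rel([.547,.28,.135],.08);rel([.423,.211,.135],.08)
```

```text
[0.50955393 0.02622139 0.14474439] 0.5961449071223949
[]
delta [2.17, -10.01, 0.71] turn [0.01, -0.08, -0.02]
delta [-2.99, -7.65, 0.68] turn [0.01, -0.08, -0.02]
```

Call:
{"method": "play_rows", "body": {
  "deltas": [
    [0.5, 0, 0, -0.5, 0, 0, 0],
    [0.5, 2.2, -10, 0, 0, 0, 0],
    [0.5, 2.2, -10, 0, 0, 0, 0],
    [0.5, 2.2, -10, 0, 0, 0, 0],
    [0.5, 2.2, -10, 0, 0, 0, 0],
    [0.5, 2.2, -10, 0, 0, 0, 0],
    [0.5, 2.2, -10, 0.5, 0, 0, 0],
    [0.5, 2.2, -10, 0.5, 0, 0, 0],
    [0.5, 2.2, -10, 0.5, 0, 0, 0]
  ]
}}

```text
time_s: 16.4
eef_pos: [0.5453, 0.2789, 0.132]
ee_rot: [3.139, 0.122, -0.002]
contact_force: [-0.6, -0.3, 0.6]
grip_width: 0.746
```

Run:
```python
from h import *
s=observe();p=read_camera("wrist");print(s["eef_pos"],s["grip_width"])
print(caps(p,s,.055));p2=read_camera("top");print(blobs(p2["frame"],(0,0,150),(180,50,255),60))
save(p,"w6.png")
```

```text
[0.54531702 0.27887759 0.13199418] 0.7457166162344699
[(109, 261, 36, [0.4314, 0.2262, 0.055]), (252, 198, 30, [0.5468, 0.2903, 0.055])]
[([233.2, 3.8], [201, 0, 69, 9, 390]), ([329.6, 2.7], [315, 0, 29, 7, 124]), ([286.7, 43.9], [209, 21, 148, 51, 4386]), ([21.2, 59.0], [0, 46, 48, 26, 518]), ([255.4, 149.0], [208, 114, 98, 68, 2247]), ([143.2, 139.1], [131, 127, 23, 20, 226]), ([275.4, 143.2], [271, 138, 10, 11, 87]), ([376.4, 148.0], [361, 139, 24, 25, 96]), ([238.2, 146.5], [233, 142, 11, 10, 86]), ([363.1, 157.9], [356, 151, 15, 15, 186]), ([271.4, 196.6], [221, 174, 110, 47, 2467]), ([367.4, 215.0], [350, 192, 40, 51, 1202])]
```

View pics/w6.png

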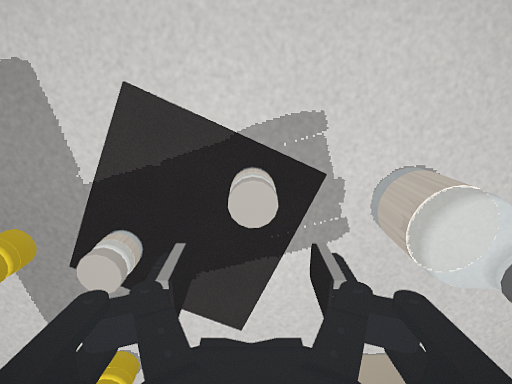

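Cap at (253,203) between the jaws; last jar at (100,270), no collision expected with its finger.

Call:
{"method": "play_rows", "body": {
  "deltas": [
    [0.5, 0.05, -0.2, 1.5, 0, 0, 0],
    [0.5, 0.05, -0.2, 3.0, 0, 0, 0],
    [0.5, 0.05, -0.2, 3.9, 0, 0, 0],
    [0.5, 0.05, -0.2, 3.9, 0, 0, 0],
    [-1, 0.05, -0.2, 3.9, 0, 0, 0],
    [-1, 0.05, -0.2, 3.9, 0, 0, 0],
    [-1, 0.05, -0.2, 3.9, 0, 0, 0],
    [-1, 0.05, -0.2, 3.9, 0, 0, 0],
    [-1, 0.05, -0.2, 3.9, 0, 0, 0]
  ]
}}

```text
time_s: 17.4
eef_pos: [0.5475, 0.2849, 0.0368]
ee_rot: [-3.138, -0.122, -0.005]
contact_force: [1.0, -3.4, 7.1]
grip_width: 0.453
```

```bash
python3 -c "
from h import *
s=observe();print(s['grip_width'],s['eef_pos'],s['contact_force'])
rel([.5152,-.0265,.12],.08)"
```

```text
0.45251469541216655 [0.54749503 0.28489829 0.0367665 ] [ 1.00672126 -3.38740063  7.13649944]
delta [-2.25, 12.32, -3.35] turn [-0.01, -0.04, -0.02]
```

Call:
{"method": "play_rows", "body": {
  "deltas": [
    [-1, 0, 0, -1, 0, 0, 0],
    [-1, 0, 0, -2.5, 0, 0, 0],
    [-1, 0, 0, -3.7, 0, 0, 0],
    [-1, -2.3, 12.3, -3.6, 0, 0, 0],
    [-1, -2.3, 12.3, -3.6, 0, 0, 0],
    [-1, -2.3, 12.3, -3.6, 0, 0, 0],
    [-1, -2.3, 12.3, -3.6, 0, 0, 0],
    [-1, -2.3, 12.3, -3.6, 0, 0, 0],
    [-1, -2.3, 12.3, -3.6, 0, 0, 0],
    [-1, -2.3, 12.3, -3.35, 0, 0, 0],
    [-1, -2.3, 12.3, -3.35, 0, 0, 0],
    [-1, -2.3, 12.3, -3.35, 0, 0, 0]
  ]
}}

```text
time_s: 18.6
eef_pos: [0.5133, -0.0257, 0.1189]
ee_rot: [-3.139, -0.122, -0.001]
contact_force: [-0.4, 1.0, -1.0]
grip_width: 0.449
```

Run:
```python
from h import *
s=observe();p=read_camera("wrist");print(s["eef_pos"],s["grip_width"])
save(p,"w7.png",scale=1.5)
rel([.5152,-.0265,.048],.08)
```

```text
[ 0.51330648 -0.02565077  0.11887674] 0.4490556775289131
delta [0.07, 0.06, 2.83] turn [-0.0, -0.01, -0.01]
```

View pics/w7.png

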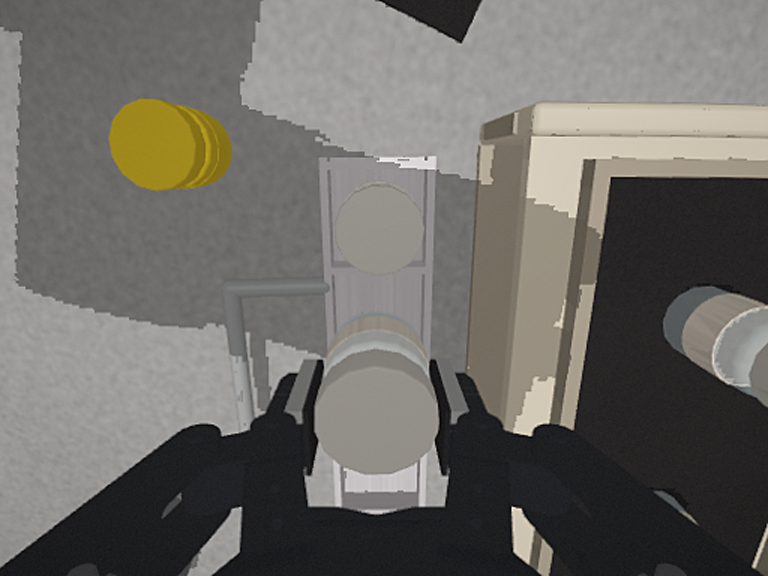

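First jar sits in place 4 at (380,228); the held one is over place 3.

Call:
{"method": "play_rows", "body": {
  "deltas": [
    [-1, 0.07, 0, 1, 0, 0, 0],
    [-1, 0.07, 0, 1.8, 0, 0, 0],
    [-1, 0.07, 0, 2.4, 0, 0, 0],
    [-1, 0.07, 0, 2.7, 0, 0, 0],
    [-1, 0.07, 0, 2.8, 0, 0, 0],
    [-1, 0.07, 0, 2.8, 0, 0, 0],
    [-1, 0.07, 0, 2.8, 0, 0, 0],
    [0.2, 0.07, 0, 2.8, 0, 0, 0],
    [0.2, 0.07, 0, 2.8, 0, 0, 0],
    [0.2, 0.07, 0, 2.8, 0, 0, 0],
    [0.2, 0.07, 0, 1, 0, 0, 0],
    [0.2, 0.07, 0, -1, 0, 0, 0]
  ]
}}

```text
time_s: 19.85
eef_pos: [0.5141, -0.0253, 0.1433]
ee_rot: [-3.138, -0.124, 0.007]
contact_force: [1.0, -0.4, -0.1]
grip_width: 0.597
```

Run:
```python
from h import *
s=observe();print(s["eef_pos"],s["contact_force"]);rel([.423,.21,.135],.08)
```

```text
[ 0.51409123 -0.02531805  0.14331859] [ 0.96905918 -0.4301012  -0.09143385]
delta [-2.89, -9.67, 0.36] turn [-0.01, 0.05, -0.01]
```

Call:
{"method": "play_rows", "body": {
  "deltas": [
    [0.5, 0, 0, -0.5, 0, 0, 0],
    [0.5, -2.9, -9.7, -0.2, 0, 0, 0],
    [0.5, -2.9, -9.7, -0.2, 0, 0, 0],
    [0.5, -2.9, -9.7, -0.2, 0, 0, 0],
    [0.5, -2.9, -9.7, -0.2, 0, 0, 0],
    [0.5, -2.9, -9.7, -0.2, 0, 0, 0],
    [0.5, -2.9, -9.7, -0.2, 0, 0, 0],
    [0.5, -2.9, -9.7, 0.3, 0, 0, 0],
    [0.5, -2.9, -9.7, 0.3, 0, 0, 0],
    [0.5, -2.9, -9.7, 0.3, 0, 0, 0]
  ]
}}

```text
time_s: 20.85
eef_pos: [0.4238, 0.2099, 0.1361]
ee_rot: [3.139, 0.122, -0.001]
contact_force: [1.4, -0.6, 0.3]
grip_width: 0.75
```

Run:
```python
from h import *
s=observe();p=read_camera("wrist");print(s["eef_pos"],s["grip_width"],s["ee_rot"])
print(caps(p,s,.055))
save(p,"w8.png")
```

```text
[0.42377185 0.20987396 0.13606171] 0.7500639396249199 [ 3.13915274e+00  1.22188145e-01 -7.36456544e-04]
[(246, 201, 29, [0.4211, 0.2174, 0.055])]
```

View pics/w8.png

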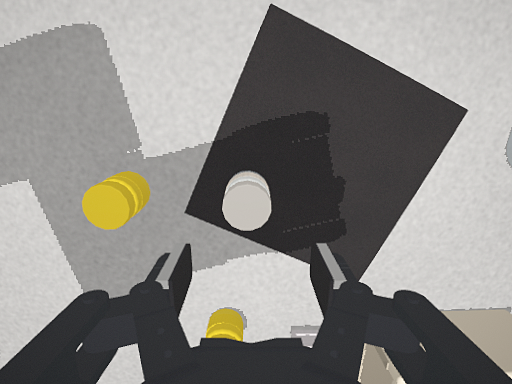

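Call:
{"method": "play_rows", "body": {
  "deltas": [
    [0.5, -0.1, -0.15, 1.5, 0, 0, 0],
    [0.5, -0.1, -0.15, 3.2, 0, 0, 0],
    [0.5, -0.1, -0.15, 4.05, 0, 0, 0],
    [0.5, -0.1, -0.15, 4.05, 0, 0, 0],
    [-1, -0.1, -0.15, 4.05, 0, 0, 0],
    [-1, -0.1, -0.15, 4.05, 0, 0, 0],
    [-1, -0.1, -0.15, 4.05, 0, 0, 0],
    [-1, -0.1, -0.15, 4.05, 0, 0, 0],
    [-1, -0.1, -0.15, 4.05, 0, 0, 0]
  ]
}}

```text
time_s: 21.8
eef_pos: [0.4216, 0.2137, 0.0362]
ee_rot: [-3.138, -0.122, -0.004]
contact_force: [-0.5, -1.6, 9.1]
grip_width: 0.448
```

```bash
python3 -c "
from h import *
s=observe();print(s['grip_width'],s['eef_pos'],s['contact_force'])
rel([.5235,-.1345,.12],.08)"
```

```text
0.44812850744348587 [0.42163482 0.21373539 0.03624294] [-0.5228141  -1.57973585  9.1155123 ]
delta [2.99, 14.2, -3.35] turn [-0.01, -0.03, -0.02]
```

Call:
{"method": "play_rows", "body": {
  "deltas": [
    [-1, 0, 0, -1, 0, 0, 0],
    [-1, 0, 0, -2.5, 0, 0, 0],
    [-1, 0, 0, -3.8, 0, 0, 0],
    [-1, 3, 14.2, -3.7, 0, 0, 0],
    [-1, 3, 14.2, -3.7, 0, 0, 0],
    [-1, 3, 14.2, -3.7, 0, 0, 0],
    [-1, 3, 14.2, -3.7, 0, 0, 0],
    [-1, 3, 14.2, -3.7, 0, 0, 0],
    [-1, 3, 14.2, -3.7, 0, 0, 0],
    [-1, 3, 14.2, -3.7, 0, 0, 0],
    [-1, 3, 14.2, -3.4, 0, 0, 0],
    [-1, 3, 14.2, -3.4, 0, 0, 0]
  ]
}}

```text
time_s: 23.0
eef_pos: [0.5233, -0.1362, 0.1196]
ee_rot: [3.139, 0.118, 0.0]
contact_force: [0.2, 0.3, -1.0]
grip_width: 0.449
```

Run:
```python
from h import *
s=observe();p=read_camera("wrist");print(s["eef_pos"],s["grip_width"])
save(p,"w9.png",scale=1.5)
rel([.5235,-.1345,.048],.08)
print(caps(p,s,.065))
```

```text
[ 0.52333867 -0.13621673  0.11960432] 0.4494792629538735
delta [0.02, -0.01, 2.87] turn [-0.0, 0.0, -0.04]
[]
```

View pics/w9.png

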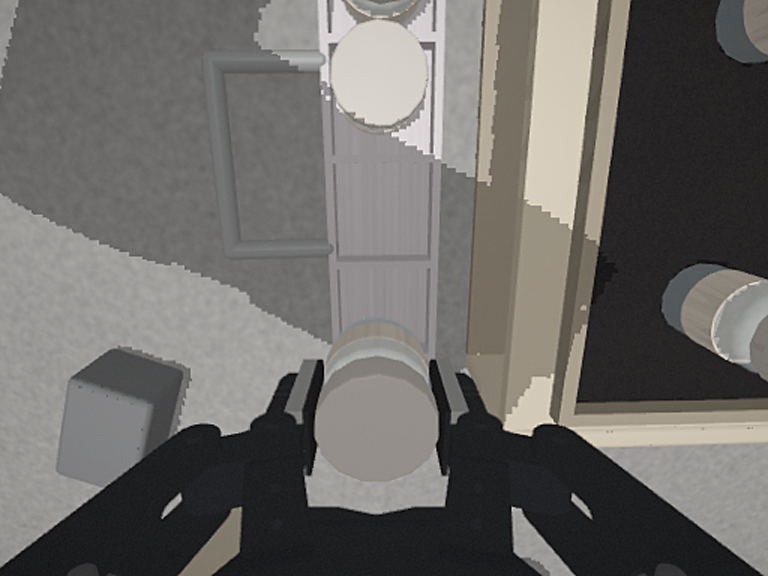

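Run:
```python
from h import *
s=observe();p=read_camera("wrist");print(s["eef_pos"])
q=lambda uv,z: ray(p,np.array(uv)/1.5,z,s)
w=q([(337,260),(432,260)],.029);print(w.round(4));m=w.mean(0)
print("slot0",m+[.0022,-.027,0])
print("tipbox top corners",q([(70,380),(152,402),(187,372),(118,348)],.045).round(3).tolist())
print("handle bar",q([(216,62),(232,250)],.034).round(4).tolist())
```

```text
[ 0.52296677 -0.13475597  0.1198269 ]
[[ 0.5015 -0.1086  0.029 ]
 [ 0.5521 -0.1047  0.029 ]]
slot0 [ 0.5289936  -0.13366624  0.029     ]
tipbox top corners [[0.358, -0.184, 0.045], [0.403, -0.194, 0.045], [0.424, -0.173, 0.045], [0.388, -0.162, 0.045]]
handle bar [[0.4412, -0.018, 0.034], [0.447, -0.1062, 0.034]]
```

Call:
{"method": "play_rows", "body": {
  "deltas": [
    [-1, 0.08, 0, 1, 0, 0, 0],
    [-1, 0.08, 0, 1.8, 0, 0, 0],
    [-1, 0.08, 0, 2.4, 0, 0, 0],
    [-1, 0.08, 0, 2.7, 0, 0, 0],
    [-1, 0.08, 0, 2.82, 0, 0, 0],
    [-1, 0.08, 0, 2.82, 0, 0, 0],
    [-1, 0.08, 0, 2.82, 0, 0, 0],
    [0.2, 0.08, 0, 2.82, 0, 0, 0],
    [0.2, 0.08, 0, 2.82, 0, 0, 0],
    [0.2, 0.08, 0, 2.82, 0, 0, 0],
    [0.2, 0.08, 0, 1, 0, 0, 0],
    [0.2, 0.08, 0, -1.5, 0, 0, 0]
  ]
}}

```text
time_s: 24.3
eef_pos: [0.5246, -0.1341, 0.1446]
ee_rot: [-3.138, -0.122, 0.006]
contact_force: [0.4, -0.7, 0.4]
grip_width: 0.598
```

Run:
```python
from h import *
s=observe();print(s["eef_pos"],s["contact_force"]);rel([.466,-.062,.155],.08)
p=read_camera("side");save(p,"s2.png",(200,140,400,290),3)
```

```text
[ 0.52462291 -0.13412447  0.14461139] [ 0.41943298 -0.72134395  0.40260862]
delta [-2.12, -3.06, -0.4] turn [-0.02, 0.04, -0.03]
```

View pics/s2.png

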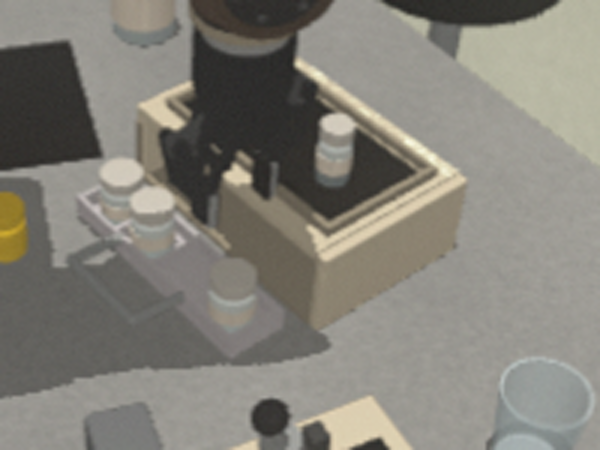

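All three jars stand in the tray (places 4, 3, 1), both bottles are on the shelf. Now push the tray: fingers shut, lowered into the gap behind the handle bar first.

Call:
{"method": "play_rows", "body": {
  "deltas": [
    [-1, -2.1, -3.1, -0.4, 0, 0, 0],
    [-1, -2.1, -3.1, -0.4, 0, 0, 0],
    [-1, -2.1, -3.1, -0.4, 0, 0, 0],
    [-1, -2.1, -3.1, -0.4, 0, 0, 0],
    [-1, -2.1, -3.1, 1.5, 0, 0, 0],
    [-1, -2.1, -3.1, 3, 0, 0, 0],
    [-1, -2.1, -3.1, 4, 0, 0, 0],
    [-1, -2.1, -3.1, 4.55, 0, 0, 0],
    [-1, -2.1, -3.1, 4.55, 0, 0, 0],
    [-1, -2.1, -3.1, 4.55, 0, 0, 0]
  ]
}}

```text
time_s: 25.35
eef_pos: [0.4675, -0.0617, 0.0309]
ee_rot: [-3.139, -0.122, 0.0]
contact_force: [-0.9, -0.1, 0.7]
grip_width: -0.001
```

Call:
{"method": "play_rows", "body": {
  "deltas": [
    [-1, 0.3, 0, 0, 0, 0, 0],
    [-1, 0.6, 0, 0, 0, 0, 0],
    [-1, 0.8, 0, 0, 0, 0, 0],
    [-1, 1.0, 0, 0, 0, 0, 0],
    [-1, 1.2, 0, 0, 0, 0, 0],
    [-1, 1.4, 0, 0, 0, 0, 0],
    [-1, 1.6, 0, 0, 0, 0, 0],
    [-1, 1.8, 0, 0, 0, 0, 0]
  ]
}}

```text
time_s: 26.15
eef_pos: [0.5122, -0.0575, 0.031]
ee_rot: [-3.139, -0.122, 0.0]
contact_force: [-1.9, -0.1, 3.2]
grip_width: 0.001
```

Call:
{"method": "play_rows", "body": {
  "deltas": [
    [-1, -0.1, 0, 0, 0, 0, 0],
    [-1, -0.1, 0, -1, 0, 0, 0],
    [-1, -0.1, 0, -2, 0, 0, 0],
    [-1, -0.1, 0, -2, 0, 0, 0],
    [-1, -1.5, 0, -2, 0, 0, 0],
    [-1, -2.7, 0, -2, 0, 0, 0],
    [-1, -2.7, 0, -2, 0, 0, 0],
    [-1, -2.7, 0, -1, 0, 0, 0],
    [-1, -2.7, 0, 0, 0, 0, 0],
    [-1, -2.7, 0, 0, 0, 0, 0],
    [-1, -2.7, 0, 0, 0, 0, 0]
  ]
}}

```text
time_s: 27.25
eef_pos: [0.4446, -0.0628, 0.0307]
ee_rot: [-3.139, -0.122, 0.002]
contact_force: [-0.0, 0.1, 0.2]
grip_width: -0.002
```

Call:
{"method": "play_rows", "body": {
  "deltas": [
    [-1, 0.3, 0, 0, 0, 0, 0],
    [-1, 0.6, 0, 0, 0, 0, 0],
    [-1, 0.8, 0, 0, 0, 0, 0],
    [-1, 1.0, 0, 0, 0, 0, 0],
    [-1, 1.2, 0, 0, 0, 0, 0],
    [-1, 1.4, 0, 0, 0, 0, 0],
    [-1, 1.6, 0, 0, 0, 0, 0],
    [-1, 1.8, 0, 0, 0, 0, 0]
  ]
}}

```text
time_s: 28.05
eef_pos: [0.4898, -0.0593, 0.0309]
ee_rot: [-3.139, -0.123, 0.0]
contact_force: [-0.7, 0.8, 2.8]
grip_width: -0.001
```

Keep pushing slowly until the stop shows in the force.

Call:
{"method": "play_rows", "body": {
  "deltas": [
    [-1, 0.15, 0, 0, 0, 0, 0],
    [-1, 0.3, 0, 0, 0, 0, 0],
    [-1, 0.45, 0, 0, 0, 0, 0],
    [-1, 0.6, 0, 0, 0, 0, 0]
  ]
}}

```text
time_s: 28.45
eef_pos: [0.5046, -0.0581, 0.0309]
ee_rot: [-3.139, -0.122, 0.0]
contact_force: [-1.8, 1.6, 2.2]
grip_width: -0.001
```

Call:
{"method": "play_rows", "body": {
  "deltas": [
    [-1, 0.1, 0, 0, 0, 0, 0],
    [-1, 0.2, 0, 0, 0, 0, 0],
    [-1, 0.2, 0, 0, 0, 0, 0]
  ]
}}

```text
time_s: 28.75
eef_pos: [0.5098, -0.0579, 0.0309]
ee_rot: [3.139, 0.123, 0.001]
contact_force: [0.1, 0.3, -0.8]
grip_width: 0.008
```

Call:
{"method": "play_rows", "body": {
  "deltas": [
    [-1, 0.1, 0, 0, 0, 0, 0],
    [-1, 0.2, 0, 0, 0, 0, 0],
    [-1, 0.3, 0, 0, 0, 0, 0]
  ]
}}

```text
time_s: 29.05
eef_pos: [0.517, -0.0572, 0.0309]
ee_rot: [-3.139, -0.122, 0.0]
contact_force: [-1.1, 0.2, -0.5]
grip_width: -0.001
```

Run:
```python
from h import *
s=observe();print(s["eef_pos"],s["contact_force"]);p=read_camera("wrist")
m=trace(p,"tray_handle");print([(round(d["conf"],2),d["mask"].sum(),np.argwhere(d["mask"]).min(0),np.argwhere(d["mask"]).max(0)) for d in m])
save(p,"w10.png",scale=1.5)
```

```text
[ 0.51696876 -0.05722495  0.0309054 ] [-1.08626064  0.15743651 -0.50758432]
[(0.63, np.int64(16352), array([ 22, 275]), array([333, 456]))]
```

Call:
{"method": "play_rows", "body": {
  "deltas": [
    [-1, 0.1, 0, 0, 0, 0, 0],
    [-1, 0.2, 0, 0, 0, 0, 0],
    [-1, 0.2, 0, 0, 0, 0, 0]
  ]
}}

```text
time_s: 29.45
eef_pos: [0.5207, -0.0568, 0.0308]
ee_rot: [-3.139, -0.123, 0.005]
contact_force: [-8.5, -3.5, 4.0]
grip_width: -0.002
```

Call:
{"method": "play_rows", "body": {
  "deltas": [
    [-1, 0.08, 0, 0, 0, 0, 0],
    [-1, 0.16, 0, 0, 0, 0, 0],
    [-1, 0.16, 0, 0, 0, 0, 0]
  ]
}}

```text
time_s: 29.75
eef_pos: [0.5213, -0.0566, 0.0306]
ee_rot: [-3.137, -0.123, 0.017]
contact_force: [-23.9, -11.3, 12.8]
grip_width: -0.002
```

Call:
{"method": "play_rows", "body": {
  "deltas": [
    [-1, -0.8, 0, 0, 0, 0, 0],
    [-1, -1.2, 0, 0, 0, 0, 0],
    [-1, -1.2, 0, -1.5, 0, 0, 0],
    [-1, -1.2, 0, -3.5, 0, 0, 0],
    [-1, -1.2, 0, -5.5, 0, 0, 0],
    [-1, -1.2, 0, -7.5, 0, 0, 0],
    [-1, -1.2, 0, -9.5, 0, 0, 0],
    [-1, -1.2, 0, -11, 0, 0, 0],
    [-1, -1.2, 0, -11, 0, 0, 0]
  ]
}}

```text
time_s: 30.65
eef_pos: [0.4975, -0.0591, 0.3112]
ee_rot: [3.137, 0.123, 0.015]
contact_force: [-0.0, -0.3, -0.2]
grip_width: -0.002
```

Run:
```python
from h import *
s=observe();p=read_camera("wrist");print(s["eef_pos"],s["contact_force"])
save(p,"w11.png",scale=1.5)
for l in ("tray_handle","tray_mid"):
  for d in search_frame(p,l): print(l,d["position"],d["conf"])
rel([.40,-.345,.30],-1.67)
```

```text
[ 0.49751804 -0.05912196  0.31115582] [-0.00989802 -0.2827448  -0.19618925]
tray_handle [0.5415, -0.0492, 0.0321] 0.83
tray_mid [0.543, -0.0479, 0.0318] 0.92
delta [-4.71, 11.12, 0.21] turn [0.0, 0.01, 20.03]
```

Handle reads x=0.5415, and I predicted 0.541 for the home position. Next, turn and move above the lever.

Call:
{"method": "play_rows", "body": {
  "deltas": [
    [1, -4.7, 11.1, 0.2, 0, 0, 20],
    [1, -4.7, 11.1, 0.2, 0, 0, 20],
    [1, -4.7, 11.1, 0.2, 0, 0, 20],
    [1, -4.7, 11.1, 0.2, 0, 0, 20],
    [1, -4.7, 11.1, 0.2, 0, 0, 20],
    [1, -4.7, 11.1, 0.2, 0, 0, 20],
    [1, -4.7, 11.1, 0.2, 0, 0, 20],
    [1, -4.7, 11.1, 0.2, 0, 0, 20],
    [1, -4.7, 11.1, 0.2, 0, 0, 20],
    [1, -4.7, 11.1, 0.2, 0, 0, 20],
    [1, -4.7, 11.1, 0.2, 0, 0, 20],
    [1, -4.7, 11.1, 0.2, 0, 0, 20]
  ]
}}

```text
time_s: 32.0
eef_pos: [0.4002, -0.3445, 0.299]
ee_rot: [-2.105, 2.332, 0.005]
contact_force: [0.2, -0.0, -0.4]
grip_width: 0.997
```

Call:
{"method": "play_rows", "body": {
  "deltas": [
    [1, 0, 0, 0, 0, 0, 0],
    [1, 0, 0, 0, 0, 0, 0],
    [1, 0, 0, 0, 0, 0, 0]
  ]
}}

```text
time_s: 32.3
eef_pos: [0.4004, -0.3446, 0.3003]
ee_rot: [-2.114, 2.324, 0.002]
contact_force: [0.5, 0.1, 0.6]
grip_width: 1.001
```

Run:
```python
from h import *
s=observe();p=read_camera("wrist");print(s["eef_pos"],s["ee_rot"],s["grip_width"])
for l in ("collar_grip","lever_pivot","lever"):
  for d in search_frame(p,l): print(l,np.round(d["position"],4),d["conf"])
def annot(p,s,th=0.,yaw=-.1,P=(.45,-.351,.03)):
    ex=np.array([np.cos(yaw),np.sin(yaw),0]);P=np.array(P)
    ax=np.sin(th-.36)*ex+np.array([0,0,np.cos(th-.36)])
    f=cv2.resize(p["frame"][:,:,::-1],None,fx=1.5,fy=1.5)
    for r in (.085,.118,.166):
        u=proj(p,[P+ax*r],s)[0]*1.5; cv2.circle(f,(int(u[0]),int(u[1])),3,(0,0,255),-1); print(r,u)
    return f
f=annot(p,s)
a=cv2.resize(cv2.imread("pics/w11.png"),(384,288));t=read_camera("side")
b=cv2.resize(t["frame"][250:354,250:388,::-1],(384,288),interpolation=cv2.INTER_CUBIC)
f=f[:,130:546]
f=cv2.resize(f,(416,576));cv2.imwrite("pics/m1.png",np.hstack([f,np.vstack([a,b])]))
```

```text
[ 0.40036192 -0.3446242   0.30026786] [-2.11429874e+00  2.32354571e+00  1.78110211e-03] 1.0011542929826627
collar_grip [ 0.4255 -0.3469  0.1492] 0.67
collar_grip [ 0.5701 -0.086   0.0268] 0.29
lever_pivot [ 0.4555 -0.3535  0.1   ] 0.66
lever [ 0.4155 -0.3462  0.1518] 0.93
lever [ 0.5714 -0.0909  0.0311] 0.19
0.085 [378.83386643 242.4246371 ]
0.118 [378.96072429 266.69498865]
0.166 [379.18846024 310.6166587 ]
```

View pics/m1.png

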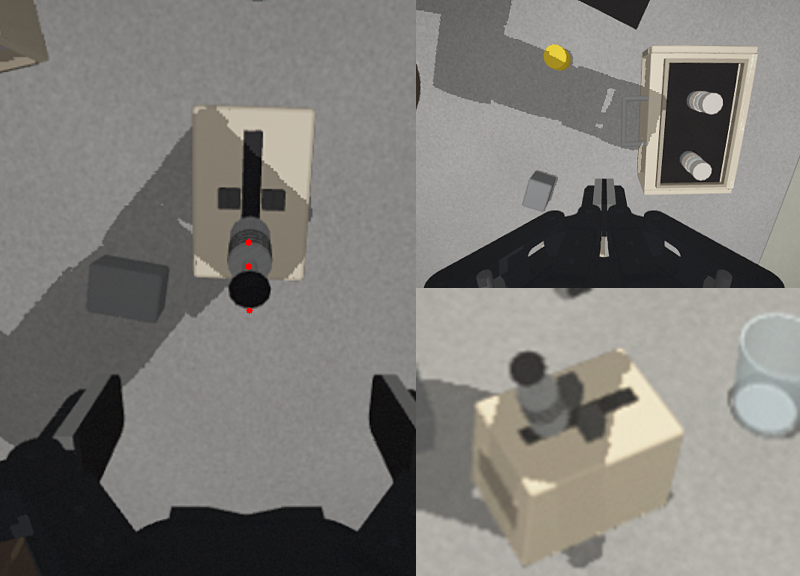

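The tray is home and both bottles stand on the shelf (top right). Lever knob at about (249,289) in the left panel; lugs at (229,198) and (273,199).

Run:
```python
from h import *
s=observe();p=read_camera("wrist")
q=lambda uv,z: ray(p,(np.array(uv,float)+[130,0])/1.5,z,s).round(4)
print("lugs",q([(229,198),(273,199)],.122).tolist(), "housing",q([(193,106),(314,109),(306,279),(193,277)],.1).tolist())
print("knob",q([(249,289)],.185),q([(249,289)],.189)); print("slot end far",q([(253,131)],.1))
from scipy.optimize import minimize_scalar
for P in [(.45,-.351,.03),(.455,-.351,.03),(.46,-.352,.03)]:
    for th in(0,.05,.1,.14):
        ex=np.array([np.cos(.1),-np.sin(.1),0]);ax=np.sin(th-.36)*ex+np.array([0,0,np.cos(th-.36)])
        print(P,th,(proj(p,[np.array(P)+ax*.166,np.array(P)+ax*.130],s)*1.5-[130,0]).round(0).tolist())
```

```text
lugs [[0.4557, -0.3373, 0.122], [0.452, -0.3685, 0.122]] housing [[0.5215, -0.3174, 0.1], [0.5112, -0.4043, 0.1], [0.3844, -0.3913, 0.1], [0.3949, -0.3006, 0.1]]
knob [[ 0.4054 -0.3464  0.185 ]] [[ 0.4066 -0.3465  0.189 ]]
slot end far [[ 0.5003 -0.3589  0.1   ]]
(0.45, -0.351, 0.03) 0 [[249.0, 310.0], [249.0, 277.0]]
(0.45, -0.351, 0.03) 0.05 [[249.0, 300.0], [249.0, 269.0]]
(0.45, -0.351, 0.03) 0.1 [[249.0, 288.0], [249.0, 260.0]]
(0.45, -0.351, 0.03) 0.14 [[249.0, 278.0], [249.0, 253.0]]
(0.455, -0.351, 0.03) 0 [[248.0, 303.0], [248.0, 269.0]]
(0.455, -0.351, 0.03) 0.05 [[248.0, 292.0], [248.0, 261.0]]
(0.455, -0.351, 0.03) 0.1 [[248.0, 280.0], [248.0, 253.0]]
(0.455, -0.351, 0.03) 0.14 [[249.0, 270.0], [248.0, 245.0]]
(0.46, -0.352, 0.03) 0 [[249.0, 295.0], [249.0, 262.0]]
(0.46, -0.352, 0.03) 0.05 [[249.0, 284.0], [249.0, 254.0]]
(0.46, -0.352, 0.03) 0.1 [[249.0, 272.0], [249.0, 245.0]]
(0.46, -0.352, 0.03) 0.14 [[249.0, 261.0], [249.0, 238.0]]
```

```bash
cat >> h.py <<'E'
PIV=np.array([.4525,-.352,.03]);LY=-.11
def lev(th,r):
    ex=np.array([np.cos(LY),np.sin(LY),0]);ax=np.sin(th-.36)*ex+np.array([0,0,np.cos(th-.36)])
    tx=np.array([np.sin(LY),-np.cos(LY),0]);tz=-ax
    return PIV+ax*r,R.from_matrix(np.c_[tx,np.cross(tz,tx),tz])
def rel2(pos,T,p0=None,M=None):
    s=observe();M=M or R.from_rotvec(s["ee_rot"]);p0=s["eef_pos"] if p0 is None else p0
    print("delta",(M.inv().apply(pos-p0)/.025).round(2).tolist(),"turn",((M.inv()*T).as_rotvec(degrees=True)/5).round(2).tolist())
E
python3 -c "
from h import *
rel2(*lev(.07,.204));print(lev(.07,.204)[0])"
```

```text
delta [0.06, 0.23, 3.02] turn [3.32, 0.02, 0.16]
[ 0.39451831 -0.34559616  0.22548175]
```

Call:
{"method": "play_rows", "body": {
  "deltas": [
    [0.3, 0, 0.2, 0, 1.6, 0, 0.1],
    [0.3, 0, 0.2, 1, 3.3, 0, 0.2],
    [0.3, 0.05, 0.25, 2, 3.3, 0, 0.2],
    [0.3, 0.05, 0.25, 3, 3.3, 0, 0.2],
    [0.3, 0.05, 0.25, 3, 3.3, 0, 0.2],
    [0.3, 0.05, 0.25, 3, 3.3, 0, 0.2]
  ]
}}

```text
time_s: 33.2
eef_pos: [0.3943, -0.3455, 0.2264]
ee_rot: [-1.952, 2.187, -0.314]
contact_force: [-0.3, 0.6, 0.0]
grip_width: 0.651
```

Run:
```python
from h import *
s=observe();p=read_camera("wrist");print(s["eef_pos"])
rel2(*lev(.07,.114))
from h import PIV
# knob blob (dark) nearest predicted
for th in(.03,.05,.07,.09,.11): print(th,proj(p,[lev(th,.166)[0],lev(th,.130)[0]],s).round(0).tolist())
for l in ("lever","collar_grip"):
  for d in search_frame(p,l)[:1]: print(l,np.round(d["position"],4),d["conf"])
d=trace(p,"collar_grip")
for k in d[:2]:
    a=np.argwhere(k["mask"]);print(k["conf"],a.min(0),a.max(0),a.mean(0))
g=cv2.cvtColor(p["frame"],cv2.COLOR_RGB2GRAY);u=proj(p,[lev(.07,.166)[0]],s)[0]
x,y=int(u[0]),int(u[1]);sub=(g[y-50:y+50,x-50:x+50]<45).astype("uint8")
n,l,st,c=cv2.connectedComponentsWithStats(sub);print([(st[i].tolist(),(c[i]+[x-50,y-50]).round(1).tolist()) for i in range(1,n) if st[i][4]>100])
```

```text
[ 0.39427612 -0.34553503  0.22640108]
delta [-0.0, 0.01, 3.66] turn [0.01, 0.01, -0.04]
0.03 [[252.0, 243.0], [252.0, 220.0]]
0.05 [[252.0, 238.0], [252.0, 217.0]]
0.07 [[252.0, 234.0], [252.0, 214.0]]
0.09 [[252.0, 229.0], [252.0, 211.0]]
0.11 [[252.0, 224.0], [252.0, 208.0]]
lever [ 0.4127 -0.3481  0.1568] 0.77
collar_grip [ 0.4243 -0.3491  0.1532] 0.64
0.65 [74  0] [139  85] [97.5953699  34.16859587]
0.57 [185 233] [222 270] [202.9246988 251.1184739]
[([32, 33, 37, 36, 1038], [251.0, 233.4])]
```

Knob blob at (251,233) matches my prediction (252,234) for lever 0.07. Descend along the lever and grip.

Call:
{"method": "play_rows", "body": {
  "deltas": [
    [0.3, 0, 0, 1, 0, 0, 0],
    [0.3, 0, 0, 2, 0, 0, 0],
    [0.3, 0, 0, 3, 0, 0, 0],
    [0.3, 0, 0, 3.65, 0, 0, 0],
    [0.3, 0, 0, 3.65, 0, 0, 0],
    [0.3, 0, 0, 3.65, 0, 0, 0],
    [-1, 0, 0, 3.65, 0, 0, 0],
    [-1, 0, 0, 3.65, 0, 0, 0],
    [-1, 0, 0, 3.65, 0, 0, 0],
    [-1, 0, 0, 3.65, 0, 0, 0],
    [-1, 0, 0, 3.65, 0, 0, 0]
  ]
}}

```text
time_s: 34.5
eef_pos: [0.4199, -0.3487, 0.1398]
ee_rot: [-1.951, 2.188, -0.319]
contact_force: [-3.1, -0.8, 6.8]
grip_width: 0.334
```

Run:
```python
from h import *
s=observe();print(s["eef_pos"],s["contact_force"],s["grip_width"])
p0,M=lev(.07,.114);print(p0)
for th,r in [(.07,.131),(.2,.132),(.3,.132),(.4,.132),(.5,.132),(.6,.132),(.7,.132),(.74,.132),(.72,.115)]:
    print(th,r);rel2(*lev(th,r),p0,M)
```

```text
[ 0.41990969 -0.34871372  0.13983954] [-3.09359109 -0.82920325  6.79213869] 0.33390325274152227
[ 0.42009847 -0.34842139  0.1392398 ]
0.07 0.131
delta [0.0, -0.0, -0.68] turn [0.0, 0.0, 0.0]
0.2 0.132
delta [-0.0, -0.68, -0.68] turn [-1.49, 0.0, 0.0]
0.3 0.132
delta [-0.0, -1.2, -0.58] turn [-2.64, 0.0, 0.0]
0.4 0.132
delta [-0.0, -1.71, -0.44] turn [-3.78, 0.0, -0.0]
0.5 0.132
delta [-0.0, -2.2, -0.24] turn [-4.93, 0.0, 0.0]
0.6 0.132
delta [-0.0, -2.67, 0.0] turn [-6.07, -0.0, 0.0]
0.7 0.132
delta [0.0, -3.11, 0.29] turn [-7.22, 0.0, 0.0]
0.74 0.132
delta [0.0, -3.28, 0.42] turn [-7.68, 0.0, 0.0]
0.72 0.115
delta [-0.0, -2.78, 0.9] turn [-7.45, 0.0, 0.0]
```

Call:
{"method": "play_rows", "body": {
  "deltas": [
    [-1, 0, 0, -0.2, 0, 0, 0],
    [-1, 0, 0, -0.4, 0, 0, 0],
    [-1, 0, 0, -0.6, 0, 0, 0],
    [-1, 0, 0, -0.7, 0, 0, 0],
    [-1, 0, 0, -0.7, 0, 0, 0],
    [-1, 0, 0, -0.7, 0, 0, 0]
  ]
}}

```text
time_s: 35.1
eef_pos: [0.4147, -0.348, 0.1557]
ee_rot: [-1.951, 2.188, -0.316]
contact_force: [0.3, -6.1, -5.4]
grip_width: 0.33
```

Call:
{"method": "play_rows", "body": {
  "deltas": [
    [-1, 0, -0.35, 0, -0.8, 0, 0],
    [-1, 0, -0.68, 0.02, -1.5, 0, 0],
    [-1, 0, -0.95, 0.06, -2.1, 0, 0],
    [-1, 0, -1.2, 0.12, -2.65, 0, 0],
    [-1, 0, -1.45, 0.19, -3.2, 0, 0],
    [-1, 0, -1.7, 0.26, -3.8, 0, 0],
    [-1, 0, -1.7, 0.26, -3.8, 0, 0]
  ]
}}

```text
time_s: 35.8
eef_pos: [0.4579, -0.3533, 0.1611]
ee_rot: [2.072, -2.321, -0.053]
contact_force: [0.5, -8.4, -5.6]
grip_width: 0.332
```

Run:
```python
from h import *
p0,M=lev(.4,.132)
for th,r in [(.5,.132),(.6,.132),(.7,.132),(.74,.132)]:
    rel2(*lev(th,r),p0,M)
```

```text
delta [0.0, -0.53, 0.03] turn [-1.15, 0.0, 0.0]
delta [0.0, -1.05, 0.11] turn [-2.29, -0.0, 0.0]
delta [0.0, -1.56, 0.24] turn [-3.44, 0.0, 0.0]
delta [0.0, -1.76, 0.3] turn [-3.9, 0.0, 0.0]
```

Call:
{"method": "play_rows", "body": {
  "deltas": [
    [-1, 0, -0.27, 0.01, -0.6, 0, 0],
    [-1, 0, -0.53, 0.03, -1.15, 0, 0],
    [-1, 0, -0.8, 0.07, -1.7, 0, 0],
    [-1, 0, -1.05, 0.11, -2.3, 0, 0],
    [-1, 0, -1.3, 0.17, -2.9, 0, 0],
    [-1, 0, -1.56, 0.24, -3.45, 0, 0],
    [-1, 0, -1.7, 0.28, -3.75, 0, 0],
    [-1, 0, -1.76, 0.3, -3.9, 0, 0],
    [-1, 0, -1.76, 0.3, -3.9, 0, 0]
  ]
}}

```text
time_s: 36.7
eef_pos: [0.5002, -0.3586, 0.1513]
ee_rot: [1.902, -2.131, -0.416]
contact_force: [-0.1, -9.4, -6.3]
grip_width: 0.328
```

Call:
{"method": "play_rows", "body": {
  "deltas": [
    [-1, 0, -0.1, 0.02, -0.2, 0, 0],
    [-1, 0, -0.2, 0.04, -0.4, 0, 0],
    [-1, 0, -0.2, 0.04, -0.4, 0, 0]
  ]
}}

```text
time_s: 37.0
eef_pos: [0.5006, -0.3586, 0.1492]
ee_rot: [1.877, -2.105, -0.462]
contact_force: [-25.7, -7.1, 4.1]
grip_width: 0.333
```

At the far stop (26 N). Ease off, lower the collar, open, retract along the lever.

Call:
{"method": "play_rows", "body": {
  "deltas": [
    [-1, 0, 0.15, 0, 0.3, 0, 0],
    [-1, 0, 0.15, 0.3, 0.3, 0, 0],
    [-1, 0, 0.15, 0.55, 0.3, 0, 0],
    [-1, 0, 0.15, 0.6, 0.3, 0, 0],
    [0.3, 0, 0.15, 0.6, 0.3, 0, 0],
    [0.3, 0, 0.15, 0.6, 0.3, 0, 0],
    [0.3, 0, 0.15, 0.6, 0.3, 0, 0],
    [0.3, 0, 0.15, 0.6, 0.3, 0, 0],
    [0.3, 0, 0.15, -0.5, 0.3, 0, 0],
    [0.3, 0, 0.15, -1.5, 0.3, 0, 0],
    [0.3, 0, 0.15, -3, 0.3, 0, 0],
    [0.3, 0, 0.15, -4, 0.3, 0, 0]
  ]
}}

```text
time_s: 38.2
eef_pos: [0.5427, -0.3622, 0.2441]
ee_rot: [1.9, -2.128, -0.423]
contact_force: [0.5, 0.0, -0.4]
grip_width: 0.653
```

Call:
{"method": "play_rows", "body": {
  "deltas": [
    [0.3, 0, 0, -2, 0, 0, 0],
    [0.3, 0, 0, -4, 0, 0, 0],
    [0.3, 0, 0, -4, 0, 0, 0]
  ]
}}

```text
time_s: 38.5
eef_pos: [0.582, -0.367, 0.3406]
ee_rot: [1.902, -2.13, -0.412]
contact_force: [-0.1, -0.3, 0.3]
grip_width: 0.653
```

Run:
```python
from h import *
s=observe();p=read_camera("wrist");print(s["eef_pos"],s["contact_force"],s["time_s"])
t=read_camera("side")
for th in(.60,.66,.72): print(th,proj(p,[lev(th,.166)[0]],s).round(0).tolist(),proj(t,[lev(th,.166)[0],lev(th,.130)[0]]).round(0).tolist())
a=cv2.resize(p["frame"][:,:,::-1],(400,300));k=read_camera("top")
b=cv2.resize(t["frame"][240:350,255:400,::-1],(400,300),interpolation=cv2.INTER_CUBIC)
c=cv2.resize(t["frame"][140:290,220:420,::-1],(400,300),interpolation=cv2.INTER_CUBIC)
d=cv2.resize(k["frame"][90:270,110:400,::-1],(400,300))
cv2.imwrite("pics/m2.png",np.vstack([np.hstack([a,b]),np.hstack([c,d])]))
```

```text
[ 0.58202306 -0.36697529  0.34060943] [-0.07688166 -0.2889887   0.32022889] 38.5
0.6 [[251.0, 206.0]] [[329.0, 259.0], [323.0, 272.0]]
0.66 [[250.0, 198.0]] [[333.0, 259.0], [326.0, 272.0]]
0.72 [[250.0, 190.0]] [[337.0, 258.0], [329.0, 271.0]]
```

View pics/m2.png

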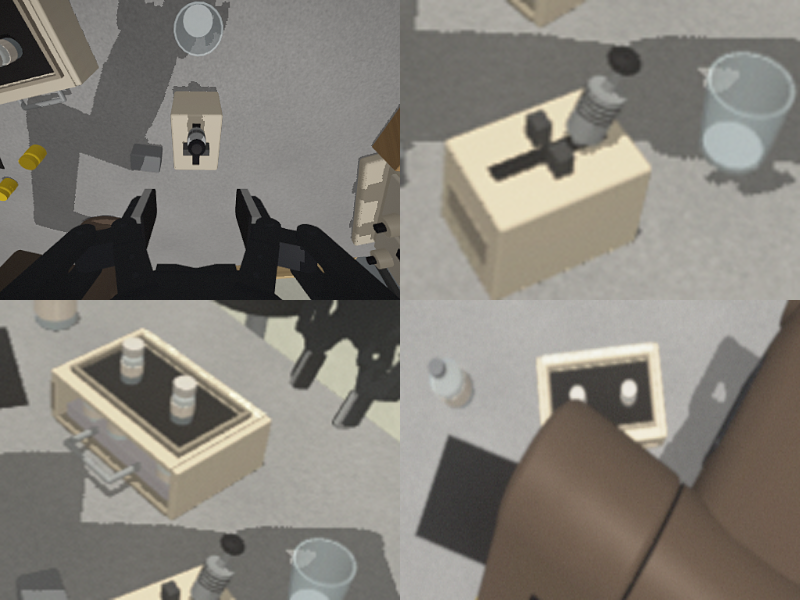

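Run:
```python
from h import *
t=read_camera("side")
for l in("jar0_mid","used0_mid","tray_handle","reagent","beaker","tipbox"):
    print(l,[(np.round(d["position"],3).tolist(),round(d["conf"],2)) for d in search_frame(t,l)])
    if l=="jar0_mid": print([(np.argwhere(d["mask"]).min(0),np.argwhere(d["mask"]).max(0)) for d in trace(t,l)])
print(close_job())
```

```text
jar0_mid [([0.596, 0.022, 0.033], 0.63)]
[(array([192, 262]), array([199, 270]))]
used0_mid [([0.65, -0.11, 0.129], 0.47)]
tray_handle [([0.591, -0.055, 0.025], 0.96)]
reagent [([0.682, 0.256, 0.076], 0.8)]
beaker [([0.638, -0.38, 0.054], 0.75), ([0.59, -0.054, 0.028], 0.47)]
tipbox [([0.364, -0.235, 0.047], 0.66)]
the job is handed in; nothing more can be done
None
```

I reloaded the bay and handed the job in at about 39 s of robot time; no verdict comes back.

- **Bottles and jars:** I stood both used bottles on the shelf. The three jars went into tray places 4, 3 and 1.
- **Tray and lever:** I pushed the tray home until it met its stop, then gripped and raised the collar about 17 mm. I swung the lever through the gate to its far stop (26 N), lowered the collar, let go and backed away.

**Last checks:**
- **Tray:** the handle read x = 0.5415 m, and I had predicted 0.541 m for fully home.
- **Lever and collar:** the knob was within about 4 pixels of where it should be at 0.72 rad. The collar's top edge was where it should be when down.
- **Bottles:** both stand on the shelf.
- **Other bench items:** the reagent bottle, beaker and tip box read within a few mm of where they started. I touched neither yellow look-alike.
- **Robot:** the gripper was clear of everything.

**Not fully confirmed:**
- **Jars inside the closed bay:** I saw all three upright just before pushing the tray. After closing, the network found only one of them through the opening.
- **Network readings:** some were poor. The last tray-handle position from the side camera (x = 0.591 m) disagreed with the earlier wrist reading. It was for the whole visible tray, and I did not rely on it.
- **Second bottle:** it met the shelf with 46 N at the wrist when I set it down. That was through the held bottle, below the 120 N wrist limit, and the bottle still stands.

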